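Move the plaques to the packing rack in reverse order

TASK

Move the four plaques standing in the wooden drying rack over to the empty grey packing rack, in reverse order: the plaque nearest the drying rack's brass knob goes in the packing rack's slot farthest from its own brass knob, the next one in the slot beside it, and so on, so that the last one stands nearest the knob. Each plaque must stand right down in its slot, the same way up as before and centred along the slot to about a centimetre; which way the picture faces does not matter.

Things in the scene. Friction and masses are not known exactly. Their poses are not given: they have to be found in the camera images.
- plaque_1: Picture plaque, dark wood, one short end arched, 120 mm long, 90 high, 14 thick, 0.1 kg, on its long side in a cradle of the drying rack, pinched from above across its thickness. Origin: centre of the back face, 45 mm above the lower edge. x along its length, y up, z level out of the picture: mid-thickness is at z = +7 mm. Loose in its slot, may lean a few degrees.
- cradle_1: Wooden cradle, 70 x 46 x 36 mm, fixed on the drying rack's board; all four look alike. plaque_1 stands in it at the start. Origin: centre of its underside, 10 mm above the worktop. y across its slot, along the row; z up. Slot floor at z = 6 mm, slot 17.5 mm wide, flared tops at z = 36 mm. Cradles are 58 mm apart; their order varies.
- plaque_2: Picture plaque, dark wood, rectangular, 120 mm long, 90 high, 14 thick, 0.1 kg, on its long side in a cradle of the drying rack, pinched from above across its thickness. Origin: centre of the back face, 45 mm above the lower edge. x along its length, y up, z level out of the picture: mid-thickness is at z = +7 mm. Loose in its slot, may lean a few degrees.
- cradle_2: Wooden cradle, 70 x 46 x 36 mm, fixed on the drying rack's board; all four look alike. plaque_2 stands in it at the start. Origin: centre of its underside, 10 mm above the worktop. y across its slot, along the row; z up. Slot floor at z = 6 mm, slot 17.5 mm wide, flared tops at z = 36 mm. Cradles are 58 mm apart; their order varies.
- plaque_3: Picture plaque, light wood, one short end arched, 100 mm long, 75 high, 14 thick, 0.1 kg, on its long side in a cradle of the drying rack, pinched from above across its thickness. Origin: centre of the back face, 37.5 mm above the lower edge. x along its length, y up, z level out of the picture: mid-thickness is at z = +7 mm. Loose in its slot, may lean a few degrees.
- cradle_3: Wooden cradle, 70 x 46 x 36 mm, fixed on the drying rack's board; all four look alike. plaque_3 stands in it at the start. Origin: centre of its underside, 10 mm above the worktop. y across its slot, along the row; z up. Slot floor at z = 6 mm, slot 17.5 mm wide, flared tops at z = 36 mm. Cradles are 58 mm apart; their order varies.
- plaque_4: Picture plaque, dark wood, rectangular, 110 mm long, 80 high, 14 thick, 0.1 kg, on its long side in a cradle of the drying rack, pinched from above across its thickness. Origin: centre of the back face, 40 mm above the lower edge. x along its length, y up, z level out of the picture: mid-thickness is at z = +7 mm. Loose in its slot, may lean a few degrees.
- cradle_4: Wooden cradle, 70 x 46 x 36 mm, fixed on the drying rack's board; all four look alike. plaque_4 stands in it at the start. Origin: centre of its underside, 10 mm above the worktop. y across its slot, along the row; z up. Slot floor at z = 6 mm, slot 17.5 mm wide, flared tops at z = 36 mm. Cradles are 58 mm apart; their order varies.
- drying_knob: End block with a brass knob 22 mm across, top 40 mm above the origin, fixed at one end (which end varies) of the drying rack, a wooden board 100 x 280 x 10 mm; the other end has a plain block. Origin: centre of its underside, 10 mm above the worktop. The cradles' origins lie 41, 99, 157 and 215 mm from it: first to fourth place.
- packing_rack: Empty fixed rack: grey steel plate 110 x 280 x 10 mm, four slots between flared wire hoops. Origin: centre of its underside, on the worktop. x along the slots, z up, y along the row to its brass knob at y = +128 mm. Slot centres y = +87, +29, -29, -87 mm (first to fourth from the knob), floor z = 10 mm, 17.5 mm wide, 36 at the hoop tops (z = 45). A plaque's length goes along x.
Mind the look-alikes: they are no part of the job. What is shaped like the plaque_3 but orange is not meant.

How it is judged:
By the outcome, as a careful person would: the job done as asked, in the order asked, and still so for the second after the job is handed in, with the robot touching nothing.
It also fails if it takes over 122 s, if anything falls off the work surface, if the arm or the gripper's body presses on something with over 40 N, if the wrist force passes 120 N, or if a joint passes its speed limit or range.

ROBOT

A 6-joint arm with a two-finger parallel gripper is mounted at the origin on a cart in front of the work surface, level with it; the furniture and walls round the work are solid. World frame = base frame: x ahead of the robot, y to its left, z up, the work surface at z = 0. Lengths are in m, angles in rad, forces in N, time in s.
With the tool pointing down it reaches from about 0.425 to 0.95 m from the base axis. Payload 3.5 kg.
Tool frame: the origin (TCP) lies at the very end of the fingers, on their centre line; the grasp point (between the pads) lies 19 mm behind it; z points along the fingers, y is the direction in which the jaws open and shut (so a half turn about z gives the same grasp; the last joint's range is limited). The gripper opens to 85 mm and grips with 20 to 120 N. Pads are 22 mm wide; open, the fingers measure 114 mm over their backs; the gripper's body (76 mm by 85 mm) begins 54 mm behind the grasp point. The pads swing forward as they close: fully open they stand 13 mm farther back than shut.
Start: joints at [-1.3, 0.286, 1.577, -0, 1.279, -0.15], TCP at [0.276, -0.616, 0.231] pointing down, gripper open.
Joint ranges: [-2.77, 2.77], [-0.9, 2.22], [0.21, 2.48], [-1.53, 4.67], [0.24, 2.81], [-2.84, 2.84]. Speed limits (rad/s): [2.79, 2.79, 3.14, 3.14, 3.14, 3.14].

INTERFACE

Orientations are given as a unit quaternion [x, y, z, w].
In Python, from plant import get_state, read_camera, get_calibration, ticket, search_frame, cut_out, pinpoint gives the robot as it stands.
- The arm moves only by the tool move_arm, never from a script. Its argument "plan" is a list that holds one entry, the list of rows, each a list of 7 numbers: the turn, a rotation vector about the tool's x, y, z in degrees, then the shift along the tool's x, y, z in m, then the finger opening in m, from 0 to 0.0854. In form: [[[ax, ay, az, x, y, z, hand], ...]]. A call has exactly 5 rows; each row is the pose to reach, as a shift and turn from the pose measured when the call began, along the tool's axes at that moment; what a row does not reach only later rows make up. A row lasts 1/8 s, in which the tool goes at most 62.5 mm and 10.7 degrees, less where a joint would pass 70% of its speed; a pose out of reach is approached as far as the arm can. A call with a gripper value outside its range is refused whole. The fingers move at their own pace and stop on an object; "force" is the grip in N (left out, the last holds). Time passes only in rows, so rows that repeat a pose let the fingers close, or fill a call up. It gives the time, the measured TCP pose, the force and the opening at its end, in the units of the state.
- get_state(): the state, without advancing time (a new reading comes with each control period).
- read_camera(name): name is "side" or "top" or "wrist"; returns the picture (400x640x3 uint8, red, green, blue); there is no depth.
- get_calibration(name): a dict with "mtx" (3x3 intrinsics, pixels), "dist_coeffs" ([k1, k2, p1, p2, k3] as OpenCV has them; the pictures are not rectified), "extrinsics" (4x4, takes a point from camera to world coordinates); the wrist camera has in their place "hand_eye" (4x4, takes a point from camera to tool coordinates, whose origin is the TCP and whose axes are the flange's). Camera axes: x right, y up, looking along -z (the intrinsics and any distortion apply to the point x, -y, -z); pixel columns grow to the right and rows downward; lengths in m; the calibration is good to about 2 mm. A picture is of the moment at which its call begins: read the wrist's pose just before it. get_calibration takes no time and is no camera call.
- ticket.sign_off(): hands the job in, once; it reports no verdict.
Trained networks look in the newest picture that a camera, given by its name, has taken for a name from the list of things; names that differ only in an ending like _2 or _b are one class to them, and where a whole thing is asked for, a point or a joint stands for the part that bears it (a point fixed in the world has none). Each returns a list of dicts, best first, with "p" (0 to 1); they miss things now and then, are a little off and sometimes report something else, mostly with a low value. They report only what shows in the picture. A call takes as long as a camera call. They do not tell look-alikes from the thing itself.
- search_frame(camera, query): "centre" ([column, row] in pixels, amid what is visible of it).
- cut_out(camera, query): "pixels" (400x640 bool, what is visible of it) and "centre" ([column, row] in pixels, amid what is visible of it).
- pinpoint(camera, query): "centre" ([column, row] in pixels: a listed point, or the origin of a listed thing).
The state is a dict: "time": time; "qpos": joint angles; "dq": joint speeds; "joint_efforts": joint torques, N m; "eef_pos": TCP position; "tcp_rot": TCP orientation; "contact_force": force on the tool from outside, world axes, zero at the start; "wrist_torque": the same for the moment, N m; "opening": opening from 0.0 (shut) to 1.0 (fully open).
Only numpy, scipy, OpenCV 4.12 (cv2) and the standard library are available. Lean on these libraries where they do the work, as an engineer would, in place of code of your own. Each camera call takes 0.05 s, during which the arm holds its last target.

## Working session

There is one attempt and no reset: what is moved stays moved. The work goes in short steps, Python scripts to look and compute and a tool call to move; the robot and the scene stay as the last step left them, time stands still between calls to the robot, and variables do not carry over. Pictures are saved under pics/ and viewed, and the job is handed in when it is done.

Besides the shell and the picture viewer there is one more tool, called by a JSON object that holds its "method" and its "body". move_arm: Moves the arm, as the interface text tells. Its arguments: {"type":"object","properties":{"plan":{"type":"array","items":{"type":"array","items":{"type":"array","items":{"type":"number"}}}},"force":{"type":"number"}},"required":["plan"]}

```bash
mkdir -p pics; ls
python3 - <<'E'
from plant import *
import cv2
print(get_state())
for n in ['side','top','wrist']:
    im=read_camera(n); cv2.imwrite(f'pics/{n}0.png',im[:,:,::-1]); print(n,get_calibration(n))
E
```

```text
pics
{'time': 0.0, 'qpos': array([-1.29999405e+00,  2.87213511e-01,  1.57818988e+00,  8.30168213e-06,
        1.27864808e+00, -1.49965016e-01]), 'dq': array([ 0.00053002,  0.00052224, -0.00037766, -0.00079403,  0.00011155,
        0.00064437]), 'joint_efforts': array([-9.94186594e-04, -4.05983055e+01, -2.92627376e+01, -2.00210720e-04,
        5.86088339e-03,  2.91552958e-06]), 'eef_pos': array([ 0.27557905, -0.6154438 ,  0.22990833]), 'tcp_rot': array([ 9.77950379e-01,  2.08833771e-01, -7.02678078e-05, -1.22740599e-03]), 'contact_force': array([-0.28392431, -0.12617957, -0.10925003]), 'wrist_torque': array([0.04403107, 0.00679241, 0.00220197]), 'opening': 1.0002406469143035}
side {'mtx': array([[508.905804  ,   0.        , 320.67018881],
       [  0.        , 508.905804  , 199.78907086],
       [  0.        ,   0.        ,   1.        ]]), 'dist_coeffs': array([-0.0166966,  0.       ,  0.       ,  0.       ,  0.       ]), 'extrinsics': array([[ 8.00615344e-01,  5.30971650e-01, -2.77640376e-01,
        -7.69147665e-04],
       [-5.99158112e-01,  7.13291400e-01, -3.63627468e-01,
      
[... 710 characters left out ...]
,
       [ 0.00000000e+00,  0.00000000e+00,  0.00000000e+00,
         1.00000000e+00]])}
wrist {'mtx': array([[341.56450888,   0.        , 325.10420926],
       [  0.        , 341.56450888, 200.51974876],
       [  0.        ,   0.        ,   1.        ]]), 'dist_coeffs': array([-0.05888397,  0.        ,  0.        ,  0.        ,  0.        ]), 'hand_eye': array([[-1.15971664e-04,  9.54993570e-01,  2.96626477e-01,
         7.50515191e-02],
       [ 9.99999993e-01,  1.08513320e-04,  4.16083592e-05,
        -3.82678972e-05],
       [ 7.54779180e-06,  2.96626480e-01, -9.54993577e-01,
        -1.43624993e-01],
       [ 0.00000000e+00,  0.00000000e+00,  0.00000000e+00,
         1.00000000e+00]])}
```

View pics/side0.png

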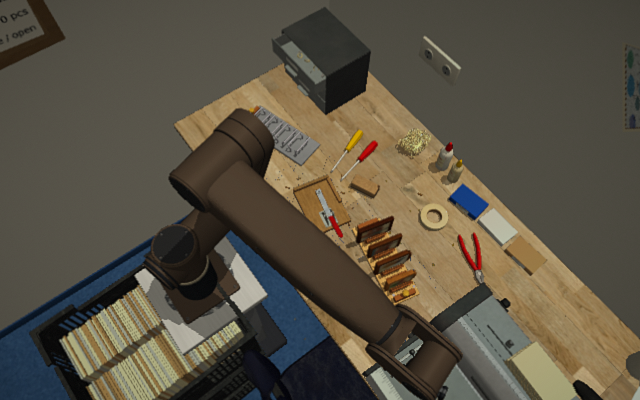

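View pics/top0.png

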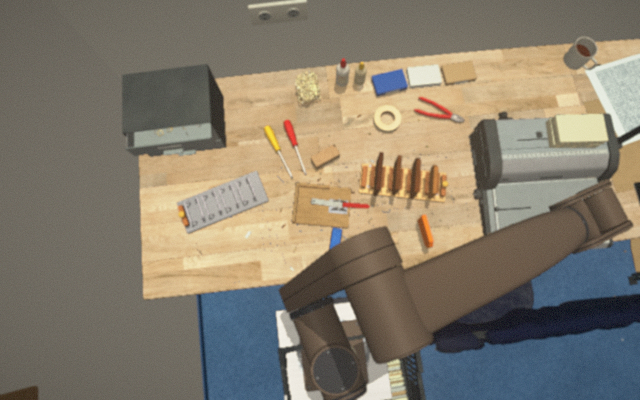

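View pics/wrist0.png

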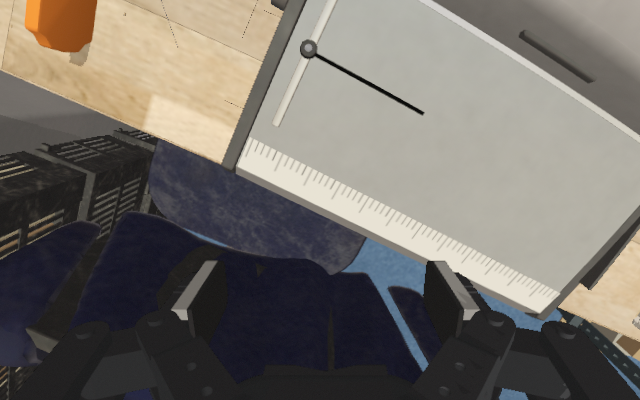

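```bash
cat > h.py <<'E'
import numpy as np, cv2
from plant import *
from scipy.spatial.transform import Rotation as R
F=np.diag([1.,-1,-1])
def campose(n,st=None):
    c=get_calibration(n)
    if n=='wrist':
        st=st or get_state()
        T=np.eye(4);T[:3,:3]=R.from_quat(st['tcp_rot']).as_matrix();T[:3,3]=st['eef_pos']
        return c,T@c['hand_eye']
    return c,c['extrinsics']
def ray(n,px,st=None):
    c,E=campose(n,st)
    u=cv2.undistortPoints(np.array(px,float).reshape(-1,1,2),c['mtx'],c['dist_coeffs']).reshape(-1,2)
    d=np.c_[u,np.ones(len(u))]@F@E[:3,:3].T
    return E[:3,3],d
def onz(n,px,z,st=None):
    o,d=ray(n,px,st); return o+d*((z-o[2])/d[:,2])[:,None]
def proj(n,P,st=None):
    c,E=campose(n,st); P=np.atleast_2d(P)
    q=(P-E[:3,3])@E[:3,:3]@F
    return cv2.projectPoints(q,np.zeros(3),np.zeros(3),c['mtx'],c['dist_coeffs'])[0].reshape(-1,2)
E
python3 - <<'E'
from h import *
im=cv2.imread('pics/top0.png')
a=cv2.resize(im[140:240,340:460],None,fx=6,fy=6,interpolation=cv2.INTER_CUBIC);cv2.imwrite('pics/tz1.png',a[:600])
a=cv2.resize(im[160:240,165:280],None,fx=6,fy=6,interpolation=cv2.INTER_CUBIC);cv2.imwrite('pics/tz2.png',a)
for q,z in [('drying_knob',.01),('packing_rack',0),('cradle_1',.01),('plaque_1',.06),('plaque_3',.05)]:
    r=pinpoint('top',q)
    for d in r: print(q,round(d['p'],2),d['centre'],onz('top',d['centre'],z).round(3))
E
```

```text
drying_knob 0.63 [441.6, 185.2] [[ 0.478 -0.414  0.01 ]]
drying_knob 0.2 [413.9, 174.9] [[ 0.523 -0.33   0.01 ]]
packing_rack 0.63 [221.2, 199.2] [[0.519 0.301 0.   ]]
cradle_1 0.59 [410.4, 183.7] [[ 0.495 -0.314  0.01 ]]
cradle_1 0.46 [376.6, 180.9] [[ 0.517 -0.206  0.01 ]]
cradle_1 0.46 [430.0, 183.7] [[ 0.487 -0.377  0.01 ]]
cradle_1 0.45 [396.5, 179.0] [[ 0.516 -0.271  0.01 ]]
plaque_1 0.79 [376.9, 172.8] [[ 0.53  -0.203  0.06 ]]
plaque_1 0.57 [422.9, 229.8] [[ 0.334 -0.317  0.06 ]]
plaque_1 0.54 [392.1, 179.3] [[ 0.503 -0.247  0.06 ]]
plaque_1 0.51 [430.3, 176.2] [[ 0.499 -0.369  0.06 ]]
plaque_3 0.79 [376.9, 172.8] [[ 0.533 -0.205  0.05 ]]
plaque_3 0.57 [422.9, 229.8] [[ 0.336 -0.32   0.05 ]]
plaque_3 0.54 [392.1, 179.3] [[ 0.506 -0.249  0.05 ]]
plaque_3 0.51 [430.3, 176.2] [[ 0.502 -0.371  0.05 ]]
```

View pics/tz1.png

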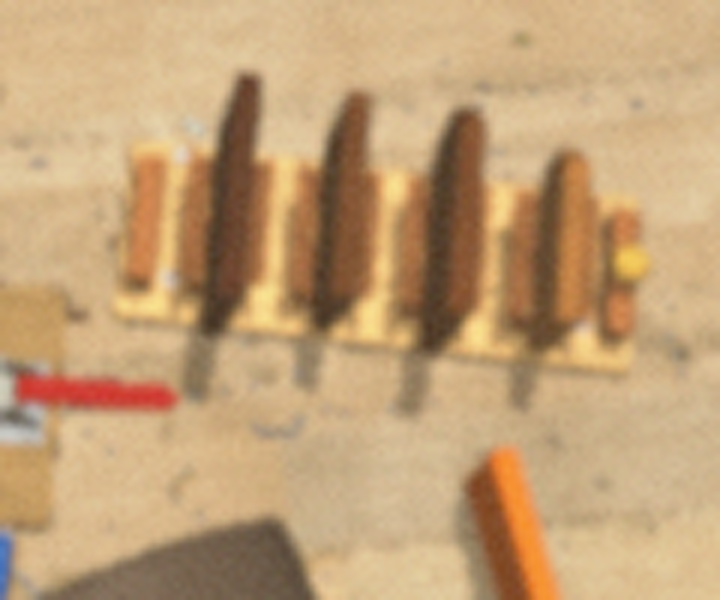

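View pics/tz2.png

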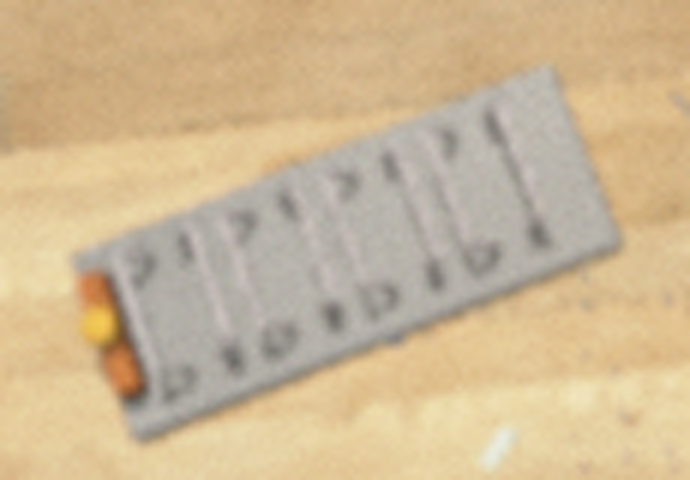

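```bash
cat >> h.py <<'E'
def go(x,y,z,psi,st=None):
    st=st or get_state()
    Rc=R.from_quat(st['tcp_rot']).as_matrix()
    p=np.radians(psi)
    Rt=np.array([[np.cos(p),np.sin(p),0],[np.sin(p),-np.cos(p),0],[0,0,-1]]).T
    Rt=np.c_[[np.cos(p),np.sin(p),0],[np.sin(p),-np.cos(p),0],[0,0,-1]]
    rv=np.degrees(R.from_matrix(Rc.T@Rt).as_rotvec())
    sh=Rc.T@(np.array([x,y,z])-st['eef_pos'])
    print('turn',rv.round(2),'shift',sh.round(4),'|',np.linalg.norm(sh).round(3))
E
python3 - <<'E'
from h import *
c=np.array([(545,68),(620,240),(140,435),(75,258)])/6+[165,160]
P=onz('top',c,.01);print(P.round(3),P.mean(0))
go(.54,-.30,.30,-10)
E
```

```text
[[0.596 0.179 0.01 ]
 [0.496 0.148 0.01 ]
 [0.421 0.411 0.01 ]
 [0.521 0.441 0.01 ]] [0.50835234 0.29481646 0.01      ]
turn [-2.000e-02  0.000e+00  3.411e+01] shift [ 0.3703 -0.1805 -0.0688] | 0.418
```

{"method": "move_arm", "body": {"plan": [[[0,0,0,0.02,-0.01,-0.07,0.04],[0,0,10,0.09,-0.04,-0.07,0.04],[0,0,18,0.15,-0.07,-0.07,0.04],[0,0,26,0.2,-0.1,-0.07,0.04],[0,0,34,0.26,-0.12,-0.07,0.04]]]}}

```text
time: 1.02
eef_pos: [0.452, -0.4115, 0.3016]
tcp_rot: [0.996, -0.089, 0.0, 0.0]
contact_force: [1.1, -0.5, 0.3]
opening: 0.467
```

Run:
```python
from h import *
s=get_state();print(s['time'],s['eef_pos'],s['opening'],s['dq'].round(2))
go(.54,-.30,.30,-10)
```

```text
1.025 [ 0.45196471 -0.41152342  0.30164262] 0.4668831903308258 [ 0.82  0.01 -0.01  0.   -0.01  1.92]
turn [ 0.02 -0.03 -0.18] shift [ 0.0669 -0.1253  0.0016] | 0.142
```

{"method": "move_arm", "body": {"plan": [[[0,0,0,0.03,-0.06,0,0.04],[0,0,0,0.06,-0.11,0,0.04],[0,0,0,0.067,-0.125,0,0.04],[0,0,0,0.067,-0.125,0,0.04],[0,0,0,0.067,-0.125,0,0.04]]]}}

```text
time: 1.65
eef_pos: [0.5392, -0.3017, 0.3015]
tcp_rot: [0.996, -0.089, 0.0, 0.0]
contact_force: [0.4, 0.0, -0.4]
opening: 0.47
```

Run:
```python
from h import *
s=get_state();print(s['time'],s['eef_pos'],s['opening'],s['dq'].round(2))
im=read_camera('wrist');cv2.imwrite('pics/w1.png',im[:,:,::-1])
im=read_camera('top');cv2.imwrite('pics/t1.png',im[:,:,::-1])
np.savez('s1.npz',**s)
for q,z in [('drying_knob',.01),('cradle_1',.01),('plaque_1',.06)]:
    for d in pinpoint('wrist',q): print(q,round(d['p'],2),d['centre'],onz('wrist',d['centre'],z,s).round(3))
```

```text
1.65 [ 0.53916541 -0.30167103  0.30153966] 0.4696132001643665 [-0.02 -0.    0.    0.    0.    0.  ]
drying_knob 0.75 [416.5, 187.4] [[ 0.476 -0.414  0.01 ]]
cradle_1 0.97 [344.6, 186.0] [[ 0.495 -0.32   0.01 ]]
cradle_1 0.87 [256.2, 181.7] [[ 0.522 -0.207  0.01 ]]
cradle_1 0.84 [298.3, 180.8] [[ 0.513 -0.262  0.01 ]]
cradle_1 0.58 [386.2, 185.1] [[ 0.487 -0.375  0.01 ]]
plaque_1 0.94 [341.4, 190.8] [[ 0.504 -0.315  0.06 ]]
plaque_1 0.84 [376.2, 302.6] [[ 0.345 -0.335  0.06 ]]
plaque_1 0.74 [390.4, 194.6] [[ 0.489 -0.371  0.06 ]]
plaque_1 0.72 [292.4, 183.4] [[ 0.523 -0.261  0.06 ]]
plaque_1 0.58 [239.9, 189.9] [[ 0.526 -0.198  0.06 ]]
```

View pics/w1.png

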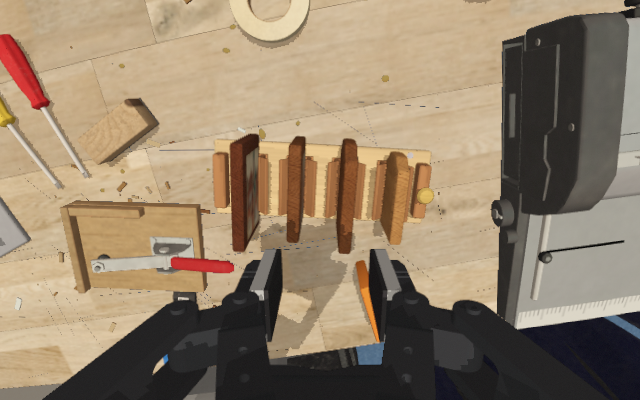

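Run:
```python
from h import *
im=cv2.imread('pics/w1.png')
a=cv2.resize(im[125:265,200:320],None,fx=4,fy=4,interpolation=cv2.INTER_CUBIC)
b=cv2.resize(im[125:265,320:440],None,fx=4,fy=4,interpolation=cv2.INTER_CUBIC)
cv2.imwrite('pics/wz1.png',a);cv2.imwrite('pics/wz2.png',b)
```

```text
(no output)
```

View pics/wz1.png

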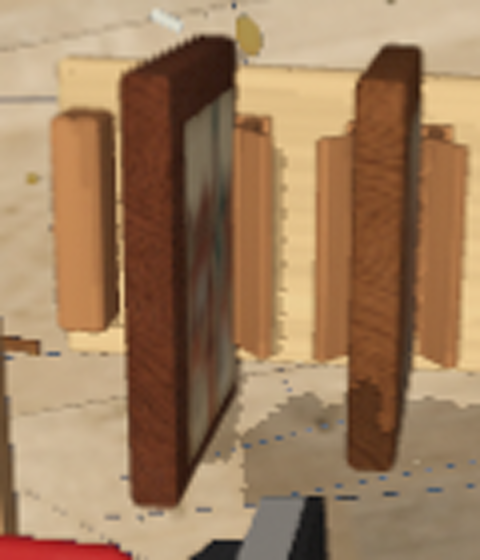

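View pics/wz2.png

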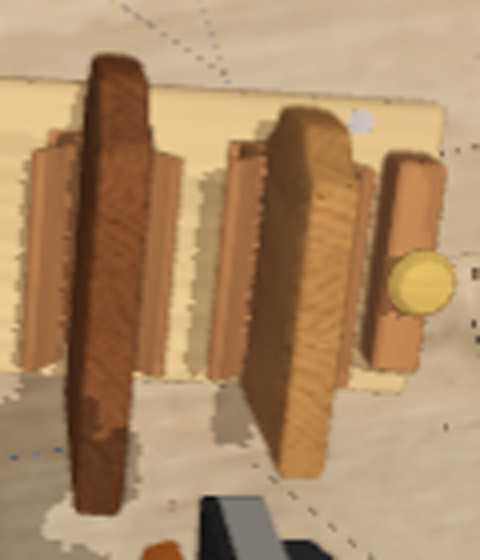

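Run:
```python
from h import *
from scipy.optimize import least_squares
s=dict(np.load('s1.npz'))
px=np.array([(215.5,139.5),(430.5,150.75),(421.25,223.25),(217.5,212)])
loc=np.array([(.05,-.14),(.05,.14),(-.05,.14),(-.05,-.14)])
def pts(v,loc,z):
    psi=v[2];ax=np.array([np.cos(psi),np.sin(psi)]);ay=np.array([np.sin(psi),-np.cos(psi)])
    q=v[:2]+loc[:,:1]*ax+loc[:,1:]*ay
    return np.c_[q,np.full(len(q),z)]
r=least_squares(lambda v:(proj('wrist',pts(v,loc,.01),s)-px).ravel(),[.5,-.29,-.17])
print('board',r.x[:2],np.degrees(r.x[2]),r.fun.round(1))
v=r.x
# knob at local y +0.128 presumably
for i,d in enumerate([41,99,157,215]):
    print(i+1,pts(v,np.array([[0,.128-d/1000]]),.01).round(4))
print('knob px',proj('wrist',pts(v,np.array([[0,.128]]),.05),s), 'seen',(425,195.7))
T={'p3':(.091,2,[(303,475),(336,180)]),'p1':(.106,2,[(98,513),(120,140)]),'p4':(.096,1,[(371,468),(385,82)]),'p2':(.106,1,[(156,505),(151,73)])}
psi=v[2];ax=np.array([np.cos(psi),np.sin(psi)]);ay=np.array([np.sin(psi),-np.cos(psi)])
for k,(z,w,p) in T.items():
    p=np.array(p)/4+[[200,125],[320,125]][w-1]
    P=onz('wrist',p,z,s)[:,:2]
    d=P[1]-P[0];l=(P-v[:2])@np.c_[ax,ay]
    print(k,P.round(4).tolist(),'len',np.linalg.norm(d).round(4),'ang',np.degrees(np.arctan2(d[1],d[0])).round(1),'local',l.round(4).tolist())
```

```text
board [ 0.505092   -0.29145387] -13.425270301718571 [-1.7 -0.7  1.9  0.1  0.5  0.2 -0.8  0.9]
1 [[ 0.4849 -0.3761  0.01  ]]
2 [[ 0.4984 -0.3197  0.01  ]]
3 [[ 0.5118 -0.2632  0.01  ]]
4 [[ 0.5253 -0.2068  0.01  ]]
knob px [[426.66192642 196.41634054]] seen (425, 195.7)
p3 [[0.4399, -0.3657], [0.5232, -0.3844]] len 0.0853 ang -12.6 local [[-0.0461, 0.0873], [0.0392, 0.0862]]
p1 [[0.4462, -0.3069], [0.5468, -0.329]] len 0.1031 ang -12.4 local [[-0.0537, 0.0287], [0.0493, 0.0268]]
p4 [[0.4652, -0.2522], [0.5695, -0.2778]] len 0.1074 ang -13.8 local [[-0.048, -0.0289], [0.0594, -0.0283]]
p2 [[0.469, -0.1936], [0.5835, -0.2221]] len 0.118 ang -14.0 local [[-0.0579, -0.0868], [0.0601, -0.0857]]
```

```bash
cat >> h.py <<'E'
DR=np.array([.5051,-.2915]);DPSI=-13.4
def rk(c,psi,lx,ly):
    p=np.radians(psi);return c+lx*np.array([np.cos(p),np.sin(p)])+ly*np.array([np.sin(p),-np.cos(p)])
def dr(lx,ly): return rk(DR,DPSI,lx,ly)
E
python3 - <<'E'
from h import *
p=dr(.004,.087);print(p);go(*p,.15,DPSI);go(*p,.057,DPSI)
E
```

```text
[ 0.48882904 -0.37705849]
turn [ 0.02 -0.03  3.11] shift [-0.0362  0.0833  0.1516] | 0.177
turn [ 0.02 -0.03  3.11] shift [-0.0363  0.0833  0.2446] | 0.261
```

{"method": "move_arm", "body": {"plan": [[[0,0,3.1,-0.036,0.03,0,0.034],[0,0,3.1,-0.036,0.083,0.03,0.034],[0,0,3.1,-0.036,0.083,0.09,0.034],[0,0,3.1,-0.036,0.083,0.15,0.034],[0,0,3.1,-0.036,0.083,0.15,0.034]]]}}

```text
time: 2.52
eef_pos: [0.4857, -0.3743, 0.1453]
tcp_rot: [0.993, -0.117, -0.005, -0.004]
contact_force: [-0.5, 0.6, 0.5]
opening: 0.398
```

Run:
```python
from h import *
s=get_state();print(s['time'],s['eef_pos'],s['opening'],s['dq'].round(2))
im=read_camera('wrist');cv2.imwrite('pics/w2.png',im[:,:,::-1])
p=dr(.004,.087);go(*p,.057,DPSI,s)
```

```text
2.525 [ 0.48565836 -0.37428271  0.14533536] 0.39792369502901087 [ 0.01 -0.07 -0.11  0.    0.02  0.  ]
turn [-0.4   0.6  -0.06] shift [0.0047 0.0026 0.0883] | 0.088
```

View pics/w2.png

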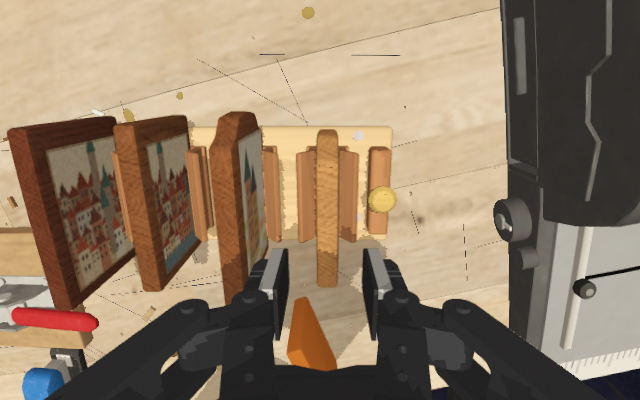

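{"method": "move_arm", "body": {"plan": [[[-0.4,0.6,0,0.005,0.003,0.03,0.034],[-0.4,0.6,0,0.005,0.003,0.06,0.034],[-0.4,0.6,0,0.005,0.003,0.088,0.034],[-0.4,0.6,0,0.005,0.003,0.088,0.034],[-0.4,0.6,0,0.005,0.003,0.088,0.034]]], "force": 40}}

```text
time: 3.2
eef_pos: [0.4936, -0.3818, 0.0655]
tcp_rot: [0.993, -0.117, 0.005, 0.005]
contact_force: [-0.1, 0.6, 0.2]
opening: 0.393
```

{"method": "move_arm", "body": {"plan": [[[0,0,0,0,0,0,0.005],[0,0,0,0,0,0,0.005],[0,0,0,0,0,0,0.005],[0,0,0,0,0,0,0.005],[0,0,0,0,0,0,0.005]]], "force": 40}}

```text
time: 3.82
eef_pos: [0.4952, -0.3814, 0.0681]
tcp_rot: [0.993, -0.117, 0.007, 0.004]
contact_force: [0.5, 5.1, 7.0]
opening: 0.162
```

Run:
```python
from h import *
s=get_state();print(s['time'],s['eef_pos'],s['opening'],s['contact_force'],s['wrist_torque'])
im=read_camera('wrist');cv2.imwrite('pics/w3.png',im[:,:,::-1])
p=dr(.004,.087);go(*p,.057,DPSI,s)
```

```text
3.825 [ 0.49518985 -0.38138521  0.06813094] 0.16178829585335658 [0.45840188 5.11978114 6.98523733] [ 1.08269778 -0.22799696 -0.0075826 ]
turn [ 0.37 -0.84 -0.06] shift [-0.0074 -0.0028  0.011 ] | 0.014
```

View pics/w3.png

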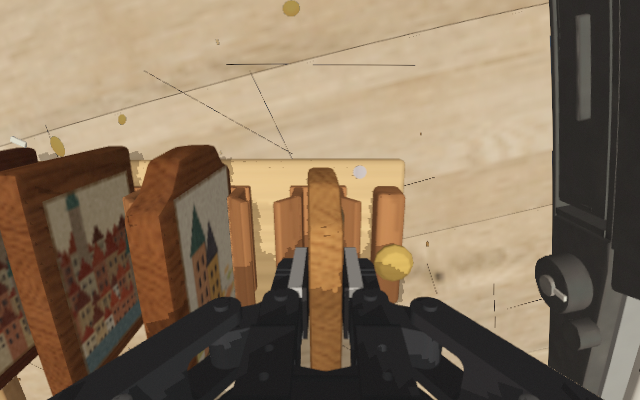

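{"method": "move_arm", "body": {"plan": [[[0,0,0,0,0,0,0.034],[0,0,0,0,0,0,0.034],[0.4,-0.8,0,-0.007,-0.002,0.005,0.034],[0.4,-0.8,0,-0.007,-0.002,0.011,0.034],[0.4,-0.8,0,-0.007,-0.002,0.011,0.034]]]}}

```text
time: 4.5
eef_pos: [0.4883, -0.3775, 0.0557]
tcp_rot: [0.993, -0.117, -0.001, -0.001]
contact_force: [0.1, -0.1, -0.7]
opening: 0.397
```

Run:
```python
from h import *
s=get_state();print(s['time'],s['eef_pos'],s['opening'],s['dq'].round(3),s['contact_force'],s['wrist_torque'])
p=dr(.004,.087);go(*p,.057,DPSI,s)
im=read_camera('wrist');cv2.imwrite('pics/w4.png',im[:,:,::-1])
s=get_state();print(s['time'],s['eef_pos'],s['dq'].round(3))
p=dr(.004,.087);go(*p,.057,DPSI,s)
```

```text
4.5 [ 0.48827149 -0.37745224  0.05573284] 0.3966900319464553 [ 0.003 -0.009 -0.013  0.001  0.004  0.001] [ 0.08244457 -0.08568302 -0.70528324] [-0.04586192 -0.03147415 -0.01532123]
turn [-0.09  0.07 -0.07] shift [ 0.0004 -0.0005 -0.0013] | 0.001
4.55 [ 0.48859024 -0.37767717  0.05623671] [ 0.002 -0.007 -0.011  0.     0.002 -0.   ]
turn [-0.07  0.03 -0.07] shift [ 0.0001 -0.0007 -0.0008] | 0.001
```

View pics/w4.png

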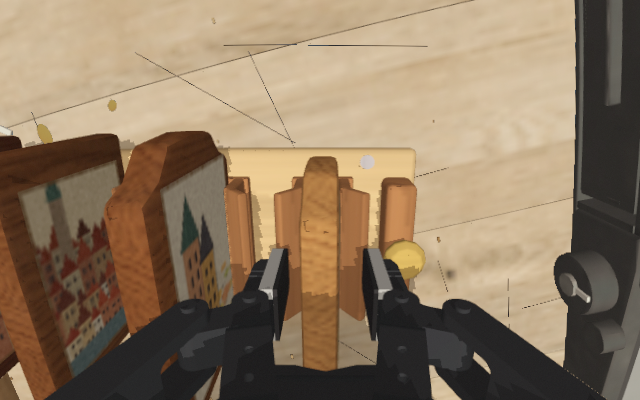

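{"method": "move_arm", "body": {"plan": [[[0,0,0,0,-0.001,0,0.005],[0,0,0,0,-0.001,0,0.005],[0,0,0,0,-0.001,0,0.005],[0,0,0,0,-0.001,0,0.005],[0,0,0,0,-0.001,0,0.005]]], "force": 40}}

```text
time: 5.18
eef_pos: [0.4889, -0.3767, 0.0563]
tcp_rot: [0.993, -0.117, -0.0, -0.001]
contact_force: [0.3, 1.2, -0.0]
opening: 0.159
```

{"method": "move_arm", "body": {"plan": [[[0,0,0,0,0,-0.02,0.005],[0,0,0,0,0,-0.05,0.005],[0,0,0,0,0,-0.1,0.005],[0,0,0,0,0,-0.15,0.005],[0,0,0,0,0,-0.18,0.005]]]}}

```text
time: 5.8
eef_pos: [0.4896, -0.3777, 0.2415]
tcp_rot: [0.993, -0.117, 0.002, 0.001]
contact_force: [0.2, -0.3, -1.5]
opening: 0.159
```

Run:
```python
from h import *
s=get_state();print(s['time'],s['eef_pos'],s['opening'],s['dq'].round(3),s['contact_force'],s['wrist_torque'])
go(.50,.26,.29,16,s)
im=read_camera('wrist');cv2.imwrite('pics/w5.png',im[:,:,::-1])
```

```text
5.8 [ 0.48964419 -0.3776749   0.24152323] 0.15911496720451196 [-0.002 -0.177 -0.196 -0.001  0.416  0.   ] [ 0.16950298 -0.29733526 -1.49220812] [0.02791504 0.00634502 0.00579628]
turn [  0.19  -0.23 -29.47] shift [-0.1382 -0.6224 -0.0505] | 0.64
```

View pics/w5.png

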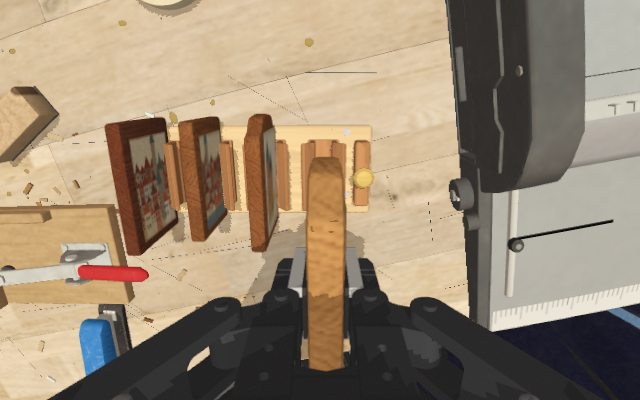

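{"method": "move_arm", "body": {"plan": [[[0,0,-6,-0.013,-0.06,-0.02,0.005],[0,0,-12,-0.026,-0.12,-0.04,0.005],[0,0,-18,-0.039,-0.18,-0.05,0.005],[0,0,-24,-0.052,-0.24,-0.05,0.005],[0,0,-29.5,-0.065,-0.3,-0.05,0.005]]]}}

```text
time: 6.48
eef_pos: [0.4965, -0.0729, 0.2939]
tcp_rot: [0.99, 0.141, 0.004, 0.005]
contact_force: [1.4, -0.0, -0.9]
opening: 0.158
```

Run:
```python
from h import *
s=get_state();print(s['time'],s['eef_pos'])
go(.50,.26,.29,16,s)
```

```text
6.475 [ 0.49648169 -0.0728821   0.29386947]
turn [ 0.6  -0.39  0.2 ] shift [ 0.0962 -0.3187  0.0012] | 0.333
```

Run:
```python
from h import *
go(.47,.18,.29,16)
```

```text
turn [ 0.6  -0.39  0.2 ] shift [ 0.0451 -0.2503  0.0015] | 0.254
```

{"method": "move_arm", "body": {"plan": [[[0,0,0,0.01,-0.06,0,0.005],[0,0,0,0.02,-0.12,0,0.005],[0.3,-0.2,0,0.035,-0.18,0,0.005],[0.6,-0.4,0,0.045,-0.24,0,0.005],[0.6,-0.4,0,0.045,-0.25,0,0.005]]]}}

```text
time: 7.1
eef_pos: [0.4687, 0.1827, 0.2914]
tcp_rot: [0.99, 0.143, -0.0, -0.0]
contact_force: [-0.4, -0.4, -0.6]
opening: 0.156
```

Run:
```python
from h import *
s=get_state();print(s['time'],s['eef_pos'],s['dq'].round(3))
im=read_camera('wrist');cv2.imwrite('pics/w6.png',im[:,:,::-1]);np.savez('s6.npz',**s)
```

```text
7.1 [0.468696   0.1827111  0.29143505] [ 0.1    0.01  -0.004 -0.036 -0.005  0.136]
```

View pics/w6.png

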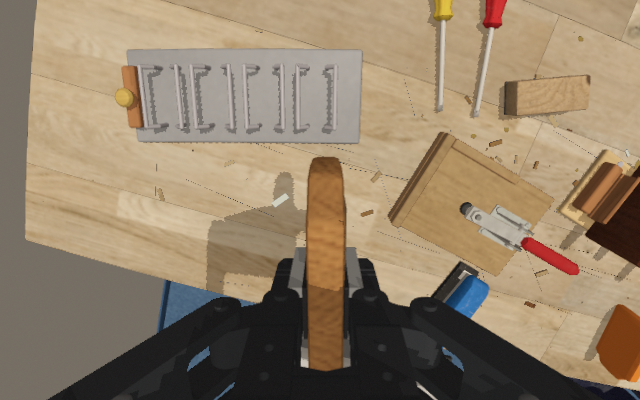

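Run:
```python
from h import *
im=cv2.imread('pics/w6.png')
cv2.imwrite('pics/wz6.png',cv2.resize(im[40:155,105:370],None,fx=3,fy=3,interpolation=cv2.INTER_CUBIC))
```

```text
(no output)
```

View pics/wz6.png

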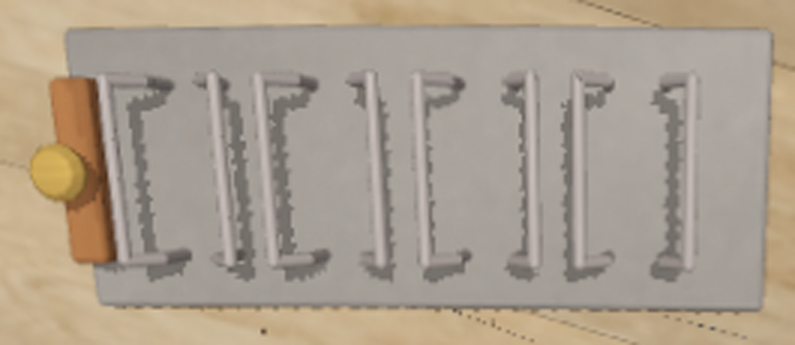

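Run:
```python
from h import *
from scipy.optimize import least_squares
s=dict(np.load('s6.npz'))
o=np.array([105,40])
cp=np.array([(68,28),(770,30),(762,302),(98,302)])/3+o
loc=np.array([(.055,-.14),(.055,.14),(-.055,.14),(-.055,-.14)])
def pts(v,loc,z):
    q=rk(v[:2],np.degrees(v[2]),loc[:,:1],loc[:,1:]);return np.c_[q,np.full(len(q),z)]
f=lambda v:(proj('wrist',pts(v,loc,.01),s)-cp).ravel()
r=least_squares(f,[.5,.29,.28]);print('plate',r.x[:2],np.degrees(r.x[2]),r.fun.round(1))
# bars mid rows
bt=np.array([(103,78),(213,78),(260,78),(371,78),(418,78),(530,78),(577,80),(692,78)])/3+o
bb=np.array([(123,262),(230,262),(274,262),(381,262),(426,262),(533,262),(579,262),(688,265)])/3+o
Pm=onz('wrist',(bt+bb)/2,.0435,s)[:,:2]
Pt=onz('wrist',bt,.0435,s)[:,:2];Pb=onz('wrist',bb,.0435,s)[:,:2]
d=(Pt-Pb).sum(0);print('bar psi',np.degrees(np.arctan2(d[1],d[0])))
psi=r.x[2];A=np.c_[[np.cos(psi),np.sin(psi)],[np.sin(psi),-np.cos(psi)]]
l=(Pm-r.x[:2])@A;print(l.round(4).tolist());print('slot y',((l[::2]+l[1::2])/2).round(4).tolist())
t=((Pt-r.x[:2])@A)[:,0];b=((Pb-r.x[:2])@A)[:,0];print(t.round(3),b.round(3))
```

```text
plate [0.51238717 0.29619115] 15.84401250122915 [-2.3 -0.7  1.7 -1.9  0.8  2.4 -0.4  1. ]
bar psi 15.540464346044521
[[-0.0001, -0.1081], [-0.0004, -0.0666], [-0.0004, -0.0494], [-0.0005, -0.0086], [-0.0005, 0.0085], [-0.0003, 0.049], [-0.0005, 0.0661], [-0.0003, 0.1073]]
slot y [[-0.0002, -0.0874], [-0.0005, -0.029], [-0.0004, 0.0288], [-0.0004, 0.0867]]
[0.033 0.032 0.032 0.032 0.032 0.032 0.031 0.032] [-0.034 -0.034 -0.034 -0.034 -0.034 -0.034 -0.034 -0.034]
```

```bash
cat >> h.py <<'E'
PK=np.array([.5121,.2960]);PPSI=15.7
def pk(lx,ly): return rk(PK,PPSI,lx,ly)
E
python3 - <<'E'
from h import *
p=pk(0,.087);print(p);go(*p,.12,PPSI)
E
```

```text
[0.53564224 0.21224582]
turn [-0.03  0.04  0.72] shift [ 0.0728 -0.0099  0.1713] | 0.186
```

{"method": "move_arm", "body": {"plan": [[[0,0,0.7,0.04,-0.01,0.03,0.005],[0,0,0.7,0.073,-0.01,0.08,0.005],[0,0,0.7,0.073,-0.01,0.13,0.005],[0,0,0.7,0.073,-0.01,0.16,0.005],[0,0,0.7,0.073,-0.01,0.17,0.005]]]}}

```text
time: 7.78
eef_pos: [0.5346, 0.2105, 0.1186]
tcp_rot: [0.991, 0.136, -0.003, 0.0]
contact_force: [-0.8, -0.3, -0.5]
opening: 0.16
```

Run:
```python
from h import *
s=get_state();print(s['time'],s['eef_pos'],s['dq'].round(2))
im=read_camera('wrist');cv2.imwrite('pics/w7.png',im[:,:,::-1])
p=pk(0,.087);go(*p,.065,PPSI)
```

```text
7.775 [0.53460192 0.21054457 0.11864593] [ 0.01  0.07 -0.    0.   -0.15  0.  ]
turn [-0.03  0.27 -0.07] shift [ 0.0014 -0.0011  0.0539] | 0.054
```

View pics/w7.png

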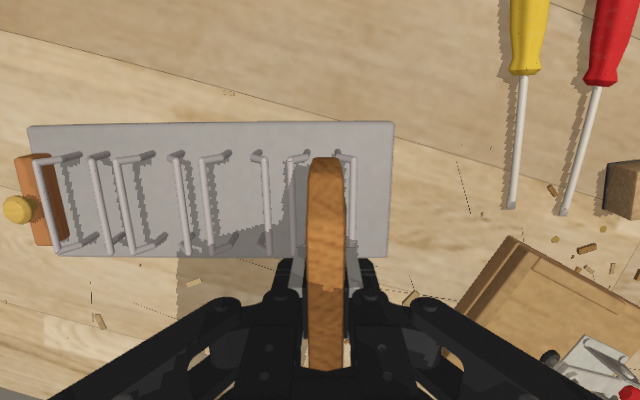

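{"method": "move_arm", "body": {"plan": [[[0,0.2,0,0.001,-0.001,0.015,0.005],[0,0.2,0,0.001,-0.001,0.03,0.005],[0,0.2,0,0.001,-0.001,0.043,0.005],[0,0.2,0,0.001,-0.001,0.052,0.005],[0,0.2,0,0.001,-0.001,0.055,0.005]]]}}

```text
time: 8.45
eef_pos: [0.5349, 0.212, 0.0631]
tcp_rot: [0.991, 0.136, -0.001, -0.0]
contact_force: [-0.4, -0.0, -1.1]
opening: 0.157
```

Run:
```python
from h import *
s=get_state();print(s['time'],s['eef_pos'],s['dq'].round(2),s['contact_force'])
p=pk(0,.087);go(*p,.051,PPSI)
```

```text
8.45 [0.53492001 0.21201438 0.06309671] [ 0.    0.03 -0.   -0.   -0.04 -0.  ] [-0.41241646 -0.02236353 -1.07876935]
turn [-0.03  0.14 -0.06] shift [ 0.0008 -0.      0.0121] | 0.012
```

{"method": "move_arm", "body": {"plan": [[[0,0,0,0.001,0,0.004,0.005],[0,0,0,0.001,0,0.008,0.005],[0,0,0,0.001,0,0.011,0.005],[0,0,0,0.001,0,0.012,0.005],[0,0,0,0.001,0,0.012,0.005]]]}}

```text
time: 9.07
eef_pos: [0.5359, 0.2123, 0.0511]
tcp_rot: [0.991, 0.136, -0.001, -0.0]
contact_force: [-0.2, 0.4, 0.1]
opening: 0.159
```

{"method": "move_arm", "body": {"plan": [[[0,0,0,0,0,0,0.03],[0,0,0,0,0,0,0.03],[0,0,0,0,0,0,0.034],[0,0,0,0,0,-0.02,0.034],[0,0,0,0,0,-0.07,0.034]]]}}

```text
time: 9.7
eef_pos: [0.5342, 0.2119, 0.1202]
tcp_rot: [0.991, 0.136, -0.004, 0.0]
contact_force: [0.6, -0.3, -0.2]
opening: 0.394
```

Run:
```python
from h import *
s=get_state();print(s['time'],s['eef_pos'],s['opening'],s['dq'].round(2),s['contact_force'])
im=read_camera('wrist');cv2.imwrite('pics/w8.png',im[:,:,::-1])
p=pk(0,.087);go(*p,.2,PPSI)
```

```text
9.7 [0.53415563 0.21185019 0.12019624] 0.39408560050512426 [ 0.   -0.59 -0.23 -0.    0.74  0.  ] [ 0.6498888  -0.31972671 -0.23044363]
turn [ 0.01 -0.48 -0.04] shift [-0.0037 -0.0001 -0.0698] | 0.07
```

View pics/w8.png

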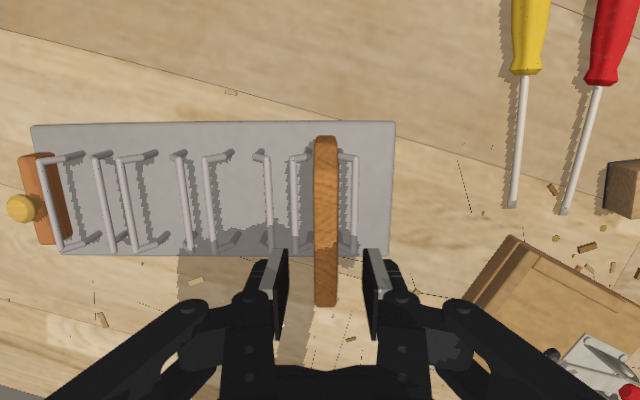

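Run:
```python
from h import *
s=get_state()
# approximate: same pose as pic within 0.05s
P=onz('wrist',[(325,306),(325,160)],.085,s)[:,:2]-PK
p=np.radians(PPSI);A=np.c_[[np.cos(p),np.sin(p)],[np.sin(p),-np.cos(p)]]
print((P@A).round(4))
for lx,ly in [(.006,.029)]:
    q=dr(lx,ly);print(q);go(*q,.25,DPSI)
```

```text
[[-0.0498  0.0871]
 [ 0.0447  0.0872]]
[ 0.50421597 -0.32110099]
turn [-0.11 -0.47 29.05] shift [-0.1775  0.505  -0.1212] | 0.549
```

{"method": "move_arm", "body": {"plan": [[[0,0,0,0,0,-0.06,0.034],[0,0,6,-0.02,0.05,-0.1,0.034],[0,0,14,-0.05,0.11,-0.12,0.034],[0,0,22,-0.07,0.17,-0.12,0.034],[0,0,29,-0.09,0.23,-0.12,0.034]]]}}

```text
time: 10.38
eef_pos: [0.5153, -0.0183, 0.2522]
tcp_rot: [0.993, -0.118, 0.006, -0.001]
contact_force: [1.6, -0.5, -0.9]
opening: 0.399
```

Run:
```python
from h import *
s=get_state();print(s['time'],s['eef_pos'],s['opening'],s['dq'].round(2))
q=dr(.006,.029);go(*q,.2,DPSI)
```

```text
10.375 [ 0.51529828 -0.01832767  0.25221862] 0.3994033439177233 [-0.99 -0.08  0.08  0.01  0.01 -0.01]
turn [-0.22 -0.71 -0.14] shift [0.0595 0.2972 0.0518] | 0.307
```

{"method": "move_arm", "body": {"plan": [[[0,-0.7,0,0.012,0.06,0,0.034],[0,-0.7,0,0.024,0.12,0,0.034],[0,-0.7,0,0.036,0.18,0,0.034],[0,-0.7,0,0.048,0.24,0.03,0.034],[0,-0.7,0,0.06,0.297,0.05,0.034]]]}}

```text
time: 11.0
eef_pos: [0.5048, -0.3187, 0.2046]
tcp_rot: [0.993, -0.118, 0.001, -0.001]
contact_force: [1.3, 0.2, 0.2]
opening: 0.398
```

Run:
```python
from h import *
s=get_state();print(s['time'],s['eef_pos'],s['opening'],s['dq'].round(2))
q=dr(.006,.029);go(*q,.15,DPSI)
```

```text
11.0 [ 0.50481956 -0.31870652  0.20457273] 0.39848565269574115 [-0.64  0.65 -0.4   0.   -0.26 -0.64]
turn [-0.17 -0.15 -0.14] shift [-0.0002  0.0026  0.0546] | 0.055
```

{"method": "move_arm", "body": {"plan": [[[0,0,0,0,0.0025,0.03,0.034],[0,0,0,0,0.0025,0.05,0.034],[0,0,0,0,0.0025,0.055,0.034],[0,0,0,0,0.0025,0.055,0.034],[0,0,0,0,0.0025,0.055,0.034]]]}}

```text
time: 11.62
eef_pos: [0.5053, -0.3209, 0.1513]
tcp_rot: [0.993, -0.117, 0.003, -0.001]
contact_force: [-0.2, 0.1, -0.3]
opening: 0.397
```

Run:
```python
from h import *
s=get_state();print(s['time'],s['eef_pos'],s['opening'],s['dq'].round(2))
q=dr(.006,.029);go(*q,.071,DPSI,s)
im=read_camera('wrist');cv2.imwrite('pics/w9.png',im[:,:,::-1]);np.savez('s9.npz',**s)
```

```text
11.625 [ 0.5053475  -0.32093684  0.15125395] 0.3970622421206447 [-0. -0. -0. -0. -0.  0.]
turn [-0.09 -0.29 -0.08] shift [-0.0015  0.0006  0.0802] | 0.08
```

View pics/w9.png

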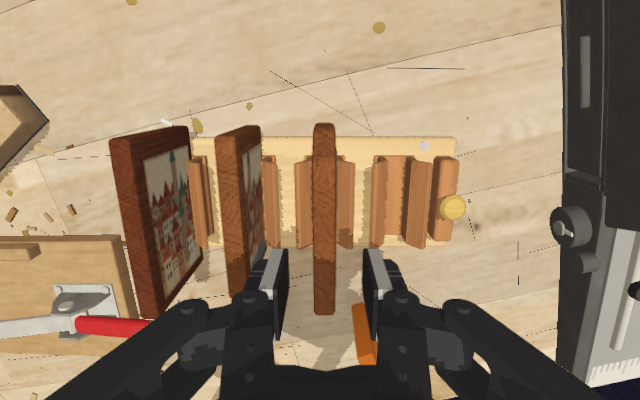

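Run:
```python
from h import *
s=dict(np.load('s9.npz'))
P=onz('wrist',[(325,314)],.106,s)[:,:2]-DR
p=np.radians(DPSI);A=np.c_[[np.cos(p),np.sin(p)],[np.sin(p),-np.cos(p)]]
print((P@A).round(4))
q=dr((P@A)[0,0]+.06,.029);go(*q,.071,DPSI,s)
```

```text
[[-0.0533  0.0287]]
turn [-0.09 -0.29 -0.08] shift [-0.0007  0.0006  0.0803] | 0.08
```

{"method": "move_arm", "body": {"plan": [[[0,-0.3,0,-0.001,0,0.03,0.034],[0,-0.3,0,-0.001,0,0.06,0.034],[0,-0.3,0,-0.001,0,0.08,0.034],[0,-0.3,0,-0.001,0,0.08,0.034],[0,-0.3,0,-0.001,0,0.08,0.034]]]}}

```text
time: 12.3
eef_pos: [0.5055, -0.3214, 0.0725]
tcp_rot: [0.993, -0.117, 0.001, -0.0]
contact_force: [0.1, -0.6, 0.9]
opening: 0.4
```

{"method": "move_arm", "body": {"plan": [[[0,0,0,0,0,0,0.005],[0,0,0,0,0,0,0.005],[0,0,0,0,0,0,0.005],[0,0,0,0,0,0,0.005],[0,0,0,0,0,0,0.005]]]}}

```text
time: 12.92
eef_pos: [0.5064, -0.3221, 0.074]
tcp_rot: [0.993, -0.117, 0.002, 0.001]
contact_force: [-1.0, 0.6, 6.3]
opening: 0.159
```

Run:
```python
from h import *
s=get_state();print(s['time'],s['eef_pos'],s['opening'],s['dq'].round(2),s['contact_force'])
q=dr(.0067,.029);go(*q,.071,DPSI,s)
```

```text
12.925 [ 0.50637557 -0.32213394  0.07403711] 0.15853973370030575 [-0.  0. -0.  0. -0.  0.] [-0.99036241  0.61436532  6.26956337]
turn [ 0.04 -0.23 -0.08] shift [-0.0017 -0.0005  0.003 ] | 0.003
```

{"method": "move_arm", "body": {"plan": [[[0,0,0,0,0,-0.02,0.005],[0,0,0,0,0,-0.06,0.005],[0,0,0,0,0,-0.11,0.005],[0,0,0,0,0,-0.16,0.005],[0,0,-5,-0.01,-0.05,-0.19,0.005]]]}}

```text
time: 13.55
eef_pos: [0.508, -0.273, 0.2681]
tcp_rot: [0.997, -0.075, 0.004, 0.002]
contact_force: [0.9, -0.1, -1.4]
opening: 0.157
```

Run:
```python
from h import *
s=get_state();print(s['time'],s['eef_pos'],s['opening'],s['dq'].round(2),s['contact_force'])
q=pk(.0017,.029);print(q);go(*q,.25,PPSI,s)
im=read_camera('wrist');cv2.imwrite('pics/w10.png',im[:,:,::-1])
```

```text
13.55 [ 0.50795314 -0.27298148  0.26807612] 0.15732747949976533 [ 0.6  -0.62  0.27  0.03  0.42 -0.14] [ 0.90317254 -0.07392022 -1.42419892]
[0.52158399 0.26854196]
turn [  0.33  -0.42 -24.28] shift [-0.0675 -0.5376  0.0153] | 0.542
```

View pics/w10.png

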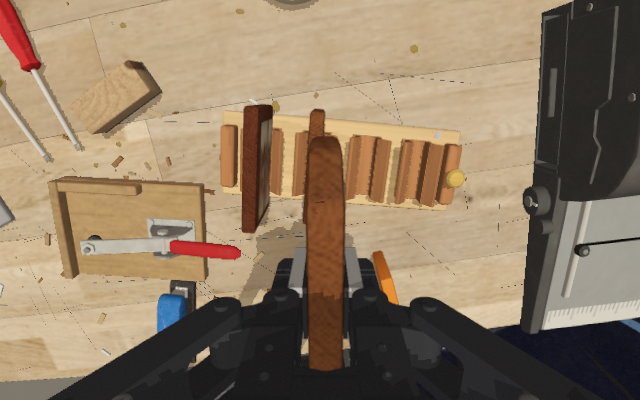

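{"method": "move_arm", "body": {"plan": [[[0,0,-5,-0.008,-0.06,0,0.005],[0,0,-10,-0.016,-0.12,0,0.005],[0,0,-15,-0.024,-0.18,0,0.005],[0,0,-20,-0.032,-0.24,0,0.005],[0.3,-0.4,-24,-0.04,-0.3,0,0.005]]]}}

```text
time: 14.22
eef_pos: [0.5114, 0.0381, 0.2715]
tcp_rot: [0.99, 0.139, 0.002, -0.001]
contact_force: [1.3, -0.4, -2.1]
opening: 0.156
```

Run:
```python
from h import *
s=get_state();print(s['time'],s['eef_pos'],s['opening'],s['dq'].round(2))
q=pk(.0017,.029);go(*q,.2,PPSI,s)
```

```text
14.225 [0.51138197 0.03808984 0.2715452 ] 0.1557536575423381 [ 0.94  0.07 -0.06  0.02  0.05  0.38]
turn [-0.08 -0.27  0.28] shift [ 0.0729 -0.2186  0.0722] | 0.242
```

{"method": "move_arm", "body": {"plan": [[[0,0,0,0.018,-0.06,0,0.005],[0,0,0,0.036,-0.12,0.01,0.005],[0,0,0,0.06,-0.18,0.04,0.005],[0,-0.3,0,0.073,-0.218,0.07,0.005],[0,-0.3,0.3,0.073,-0.218,0.072,0.005]]]}}

```text
time: 14.85
eef_pos: [0.5188, 0.2702, 0.1959]
tcp_rot: [0.99, 0.139, -0.004, -0.0]
contact_force: [0.7, -0.3, -0.6]
opening: 0.158
```

Run:
```python
from h import *
s=get_state();print(s['time'],s['eef_pos'],s['opening'],s['dq'].round(2))
q=pk(.0017,.029);go(*q,.13,PPSI,s)
```

```text
14.85 [0.51880391 0.27020806 0.19594532] 0.1577150066004822 [-0.06 -0.04 -0.01 -0.03 -0.01  0.02]
turn [-0.09  0.5   0.23] shift [0.0028 0.0025 0.0659] | 0.066
```

{"method": "move_arm", "body": {"plan": [[[0,0.5,0.2,0.003,0.0025,0.02,0.005],[0,0.5,0.2,0.003,0.0025,0.05,0.005],[0,0.5,0.2,0.003,0.0025,0.066,0.005],[0,0.5,0.2,0.003,0.0025,0.066,0.005],[0,0.5,0.2,0.003,0.0025,0.066,0.005]]]}}

```text
time: 15.48
eef_pos: [0.5228, 0.2685, 0.1315]
tcp_rot: [0.991, 0.137, 0.001, -0.001]
contact_force: [-0.0, -0.4, -0.9]
opening: 0.16
```

Run:
```python
from h import *
s=get_state();print(s['time'],s['eef_pos'],s['opening'],s['dq'].round(2))
q=pk(.0017,.029);go(*q,.0685,PPSI,s)
im=read_camera('wrist');cv2.imwrite('pics/w11.png',im[:,:,::-1])
```

```text
15.475 [0.52281383 0.26850903 0.13154147] 0.1597050541459265 [ 0.   -0.   -0.01  0.   -0.    0.  ]
turn [-0.09 -0.14  0.01] shift [-0.0013 -0.0003  0.063 ] | 0.063
```

View pics/w11.png

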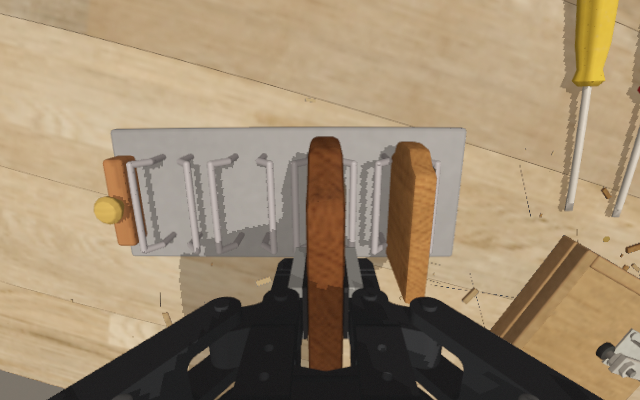

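{"method": "move_arm", "body": {"plan": [[[0,0,0,-0.001,0,0.018,0.005],[0,0,0,-0.001,0,0.036,0.005],[0,0,0,-0.001,0,0.05,0.005],[0,0,0,-0.001,0,0.058,0.005],[0,0,0,-0.001,0,0.063,0.005]]]}}

```text
time: 16.15
eef_pos: [0.5217, 0.2685, 0.068]
tcp_rot: [0.991, 0.137, 0.001, -0.001]
contact_force: [-11.6, -1.6, 29.1]
opening: 0.159
```

Run:
```python
from h import *
s=get_state();print(s['time'],s['eef_pos'],s['opening'],s['dq'].round(2),s['contact_force'])
q=pk(.0017,.029);go(*q,.0685,PPSI,s)
```

```text
16.15 [0.52172025 0.26846175 0.06798894] 0.15881999547371892 [ 0.    0.01 -0.01  0.01  0.02 -0.  ] [-11.56124682  -1.64186655  29.09656142]
turn [-0.09 -0.08  0.01] shift [-0.0001 -0.0001 -0.0005] | 0.001
```

Touched the floor (29 N on the plaque). Back off 1 mm, release, rise.

{"method": "move_arm", "body": {"plan": [[[0,0,0,0,0,-0.001,0.034],[0,0,0,0,0,-0.001,0.034],[0,0,0,0,0,-0.001,0.034],[0,0,0,0,0,-0.02,0.034],[0,0,0,0,0,-0.07,0.034]]]}}

```text
time: 16.77
eef_pos: [0.5198, 0.2677, 0.1369]
tcp_rot: [0.991, 0.137, -0.002, -0.0]
contact_force: [0.1, 0.0, 0.0]
opening: 0.399
```

Run:
```python
from h import *
s=get_state();print(s['time'],s['eef_pos'],s['opening'],s['dq'].round(2),s['contact_force'])
im=read_camera('wrist');cv2.imwrite('pics/w12.png',im[:,:,::-1]);np.savez('s12.npz',**s)
q=dr(.006,-.029);go(*q,.25,DPSI)
```

```text
16.775 [0.51982462 0.26771065 0.13692853] 0.39876388902962356 [-0.   -0.56 -0.26  0.    0.73 -0.  ] [0.1396801  0.02759529 0.01569082]
turn [-0.29 -0.66 29.13] shift [-0.1509  0.512  -0.1056] | 0.544
```

View pics/w12.png

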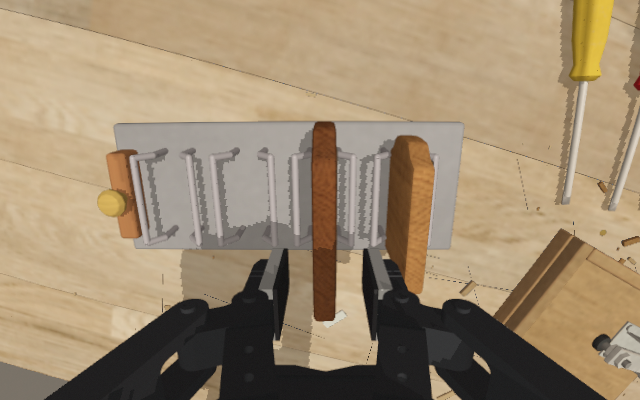

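```bash
cat >> h.py <<'E'
def loc(px,z,s,C,psi):
    p=np.radians(psi);A=np.c_[[np.cos(p),np.sin(p)],[np.sin(p),-np.cos(p)]]
    return ((onz('wrist',px,z,s)[:,:2]-C)@A).round(4)
E
python3 - <<'E'
from h import *
s=dict(np.load('s12.npz'));print(loc([(324,320),(324,160)],.1,s,PK,PPSI))
E
```

```text
[[-0.0599  0.0286]
 [ 0.0413  0.0287]]
```

{"method": "move_arm", "body": {"plan": [[[0,0,0,0,0,-0.06,0.034],[0,0,6,-0.02,0.05,-0.1,0.034],[0,0,14,-0.04,0.11,-0.11,0.034],[0,-0.3,22,-0.055,0.17,-0.11,0.034],[0,-0.6,29,-0.07,0.23,-0.11,0.034]]]}}

```text
time: 17.45
eef_pos: [0.519, 0.0345, 0.2585]
tcp_rot: [0.993, -0.117, 0.002, -0.003]
contact_force: [0.9, -1.3, -0.5]
opening: 0.395
```

Run:
```python
from h import *
s=get_state();print(s['time'],s['eef_pos'],s['opening'])
q=dr(.006,-.029);go(*q,.18,DPSI)
```

```text
17.45 [0.51898376 0.03450681 0.2585413 ] 0.394929182297714
turn [-0.32 -0.24 -0.07] shift [0.0681 0.2917 0.0772] | 0.309
```

{"method": "move_arm", "body": {"plan": [[[0,0,0,0.014,0.06,0,0.034],[0,0,0,0.028,0.12,0,0.034],[0,0,0,0.042,0.18,0,0.034],[0,0,0,0.056,0.24,0.03,0.034],[-0.3,-0.2,0,0.068,0.292,0.07,0.034]]]}}

```text
time: 18.08
eef_pos: [0.5184, -0.26, 0.1959]
tcp_rot: [0.993, -0.118, 0.003, 0.002]
contact_force: [1.0, -0.1, -0.1]
opening: 0.399
```

Run:
```python
from h import *
s=get_state();print(s['time'],s['eef_pos'],s['opening'])
q=dr(.006,-.029);go(*q,.14,DPSI)
```

```text
18.075 [ 0.51844763 -0.2599509   0.19593031] 0.3988154068928312
turn [ 0.14 -0.39 -0.12] shift [-0.      0.0047  0.0559] | 0.056
```

{"method": "move_arm", "body": {"plan": [[[0,-0.4,0,0,0.004,0.03,0.034],[0,-0.4,0,0,0.004,0.05,0.034],[0,-0.4,0,0,0.004,0.056,0.034],[0,-0.4,0,0,0.004,0.056,0.034],[0,-0.4,0,0,0.004,0.056,0.034]]]}}

```text
time: 18.7
eef_pos: [0.5188, -0.2639, 0.1416]
tcp_rot: [0.993, -0.117, 0.001, 0.002]
contact_force: [0.3, 1.0, 0.4]
opening: 0.398
```

Run:
```python
from h import *
s=get_state();print(s['time'],s['eef_pos'],s['opening'],s['dq'].round(2))
q=dr(.006,-.029);go(*q,.062,DPSI,s)
im=read_camera('wrist');cv2.imwrite('pics/w13.png',im[:,:,::-1]);np.savez('s13.npz',**s)
```

```text
18.7 [ 0.5188355  -0.2639252   0.14164398] 0.3975937232356905 [-0.  0. -0.  0.  0. -0.]
turn [ 0.2  -0.14 -0.05] shift [-0.0012  0.0007  0.0796] | 0.08
```

View pics/w13.png

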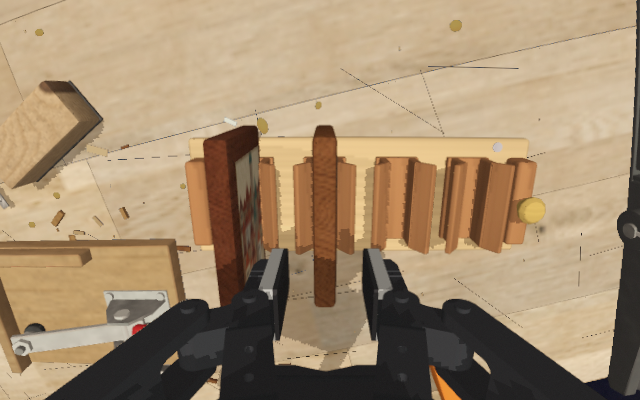

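Run:
```python
from h import *
s=dict(np.load('s13.npz'));a=loc([(325,305.5)],.096,s,DR,DPSI);print(a)
q=dr(a[0,0]+.055,-.029);go(*q,.061,DPSI,s)
```

```text
[[-0.0474 -0.0296]]
turn [ 0.2  -0.14 -0.05] shift [0.0004 0.0007 0.0806] | 0.081
```

{"method": "move_arm", "body": {"plan": [[[0.2,-0.1,0,0,0,0.03,0.034],[0.2,-0.1,0,0,0,0.06,0.034],[0.2,-0.1,0,0,0,0.08,0.034],[0.2,-0.1,0,0,0,0.08,0.034],[0.2,-0.1,0,0,0,0.08,0.034]]]}}

```text
time: 19.38
eef_pos: [0.5197, -0.2649, 0.0628]
tcp_rot: [0.993, -0.117, 0.001, 0.001]
contact_force: [0.2, 0.8, 0.1]
opening: 0.395
```

{"method": "move_arm", "body": {"plan": [[[0,0,0,0,0,0,0.005],[0,0,0,0,0,0,0.005],[0,0,0,0,0,0,0.005],[0,0,0,0,0,0,0.005],[0,0,0,0,0,0,0.005]]]}}

```text
time: 20.0
eef_pos: [0.5206, -0.2656, 0.0644]
tcp_rot: [0.993, -0.117, 0.002, 0.001]
contact_force: [0.7, 0.5, 4.6]
opening: 0.158
```

Run:
```python
from h import *
s=get_state();print(s['time'],s['eef_pos'],s['opening'],s['dq'].round(2),s['contact_force'])
q=dr(.0076,-.029);go(*q,.061,DPSI,s)
```

```text
20.0 [ 0.52064686 -0.26555863  0.06436037] 0.15757307356573236 [-0.  0. -0. -0.  0. -0.] [0.68979878 0.47186888 4.59979074]
turn [ 0.1  -0.29 -0.06] shift [-0.0015 -0.0002  0.0034] | 0.004
```

{"method": "move_arm", "body": {"plan": [[[0,0,0,0,0,-0.02,0.005],[0,0,0,0,0,-0.06,0.005],[0,0,0,0,0,-0.11,0.005],[0,0,0,0,0,-0.16,0.005],[0,0,-5,-0.01,-0.05,-0.19,0.005]]]}}

```text
time: 20.62
eef_pos: [0.5223, -0.2161, 0.2585]
tcp_rot: [0.997, -0.075, 0.005, 0.003]
contact_force: [0.9, 0.7, -1.9]
opening: 0.154
```

Run:
```python
from h import *
s=get_state();print(s['time'],s['eef_pos'],s['opening'],s['contact_force'])
q=pk(.0015,-.029);print(q);go(*q,.25,PPSI,s)
im=read_camera('wrist');cv2.imwrite('pics/w14.png',im[:,:,::-1])
```

```text
20.625 [ 0.52230941 -0.21612905  0.2584593 ] 0.1538224494465826 [ 0.86395723  0.72948586 -1.90617947]
[0.50569662 0.32432396]
turn [  0.4   -0.49 -24.27] shift [-0.097  -0.532   0.0049] | 0.541
```

View pics/w14.png

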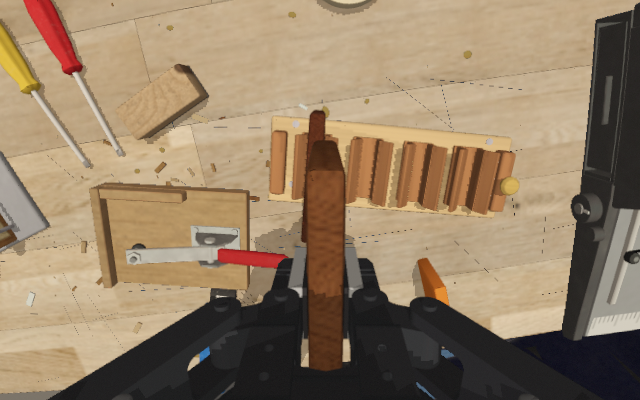

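{"method": "move_arm", "body": {"plan": [[[0,0,-5,-0.012,-0.06,0,0.005],[0,0,-10,-0.024,-0.12,0,0.005],[0,0,-15,-0.036,-0.18,0,0.005],[0,0,-20,-0.048,-0.24,0,0.005],[0.4,-0.5,-24.3,-0.06,-0.3,0,0.005]]]}}

```text
time: 21.3
eef_pos: [0.5056, 0.0978, 0.2615]
tcp_rot: [0.99, 0.142, 0.002, -0.001]
contact_force: [0.8, 0.1, -1.9]
opening: 0.158
```

Run:
```python
from h import *
s=get_state();print(s['time'],s['eef_pos'],s['opening'])
q=pk(.0015,-.029);go(*q,.19,PPSI,s)
```

```text
21.3 [0.50560935 0.09779329 0.26148038] 0.15825164926646634
turn [-0.13 -0.27  0.61] shift [ 0.0634 -0.2172  0.0723] | 0.238
```

{"method": "move_arm", "body": {"plan": [[[0,0,0,0.018,-0.06,0,0.005],[0,0,0,0.036,-0.12,0,0.005],[0,0,0.3,0.054,-0.18,0.02,0.005],[0,-0.3,0.6,0.063,-0.216,0.06,0.005],[0,-0.3,0.6,0.063,-0.216,0.07,0.005]]]}}

```text
time: 21.92
eef_pos: [0.5027, 0.3247, 0.1884]
tcp_rot: [0.99, 0.139, -0.004, -0.0]
contact_force: [0.3, -1.0, -1.0]
opening: 0.158
```

Run:
```python
from h import *
s=get_state();print(s['time'],s['eef_pos'],s['opening'])
q=pk(.0015,-.029);go(*q,.12,PPSI,s)
```

```text
21.925 [0.5027464  0.32467986 0.18837515] 0.15751082747498008
turn [-0.1   0.44  0.25] shift [0.0033 0.0013 0.0684] | 0.068
```

{"method": "move_arm", "body": {"plan": [[[0,0.4,0.2,0.003,0.001,0.02,0.005],[0,0.4,0.2,0.003,0.001,0.05,0.005],[0,0.4,0.2,0.003,0.001,0.068,0.005],[0,0.4,0.2,0.003,0.001,0.068,0.005],[0,0.4,0.2,0.003,0.001,0.068,0.005]]]}}

```text
time: 22.55
eef_pos: [0.5063, 0.3245, 0.1218]
tcp_rot: [0.991, 0.137, 0.001, -0.001]
contact_force: [-1.3, 0.3, -1.3]
opening: 0.154
```

Run:
```python
from h import *
s=get_state();print(s['time'],s['eef_pos'],s['opening'],s['dq'].round(2))
q=pk(.0015,-.029);go(*q,.059,PPSI,s)
im=read_camera('wrist');cv2.imwrite('pics/w15.png',im[:,:,::-1])
```

```text
22.55 [0.50633341 0.32451417 0.12183552] 0.15372617534114708 [ 0.   -0.01 -0.01  0.   -0.    0.  ]
turn [-0.11 -0.09  0.02] shift [-0.0008  0.0001  0.0628] | 0.063
```

View pics/w15.png

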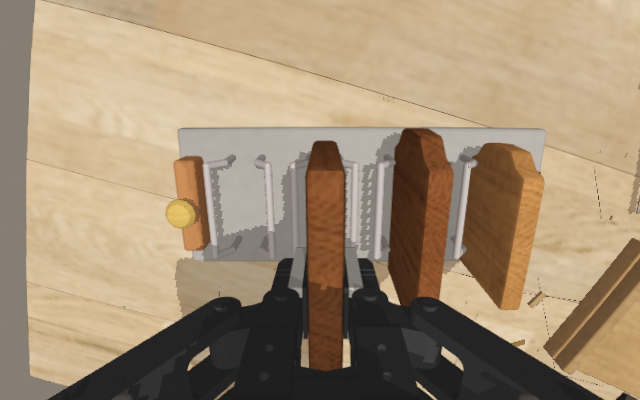

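{"method": "move_arm", "body": {"plan": [[[0,0,0,-0.001,0,0.018,0.005],[0,0,0,-0.001,0,0.036,0.005],[0,0,0,-0.001,0,0.05,0.005],[0,0,0,-0.001,0,0.058,0.005],[0,0,0,-0.001,0,0.062,0.005]]]}}

```text
time: 23.22
eef_pos: [0.5053, 0.3245, 0.0592]
tcp_rot: [0.991, 0.137, 0.0, -0.001]
contact_force: [0.2, -0.6, -1.3]
opening: 0.153
```

Run:
```python
from h import *
s=get_state();print(s['time'],s['eef_pos'],s['opening'],s['dq'].round(2),s['contact_force'])
q=pk(.0015,-.029);go(*q,.059,PPSI,s)
```

```text
23.225 [0.50534356 0.32446184 0.05916531] 0.15341729564881748 [ 0.    0.03 -0.    0.   -0.05  0.  ] [ 0.21194399 -0.61847823 -1.34659008]
turn [-0.1  -0.06  0.03] shift [0.0003 0.0002 0.0002] | 0.0
```

{"method": "move_arm", "body": {"plan": [[[0,0,0,0,0,0.001,0.005],[0,0,0,0,0,0.001,0.034],[0,0,0,0,0,0.001,0.034],[0,0,0,0,0,0.001,0.034],[0,0,0,0,0,-0.04,0.034]]]}}

```text
time: 23.85
eef_pos: [0.5026, 0.3231, 0.0958]
tcp_rot: [0.991, 0.137, -0.004, 0.0]
contact_force: [0.4, 0.8, 0.3]
opening: 0.4
```

{"method": "move_arm", "body": {"plan": [[[0,0,0,0,0,-0.04,0.034],[0,0,0,0,0,-0.08,0.034],[0,0,4,-0.01,0.01,-0.13,0.034],[0,0,9,-0.01,0.03,-0.16,0.034],[0,0,15,-0.02,0.06,-0.18,0.034]]]}}

```text
time: 24.48
eef_pos: [0.5016, 0.2602, 0.2786]
tcp_rot: [1.0, 0.005, -0.002, 0.0]
contact_force: [1.1, -0.0, 0.0]
opening: 0.396
```

Run:
```python
from h import *
s=get_state();print(s['time'],s['eef_pos'],s['opening'],s['contact_force'])
im=read_camera('wrist');cv2.imwrite('pics/w16.png',im[:,:,::-1]);np.savez('s16.npz',**s)
q=dr(.001,-.087);go(*q,.25,DPSI)
```

```text
24.475 [0.50156914 0.26020115 0.27858167] 0.39581929727821136 [ 1.14307363 -0.01240246  0.04188512]
turn [ 0.11 -0.   13.73] shift [0.0211 0.4645 0.0321] | 0.466
```

View pics/w16.png

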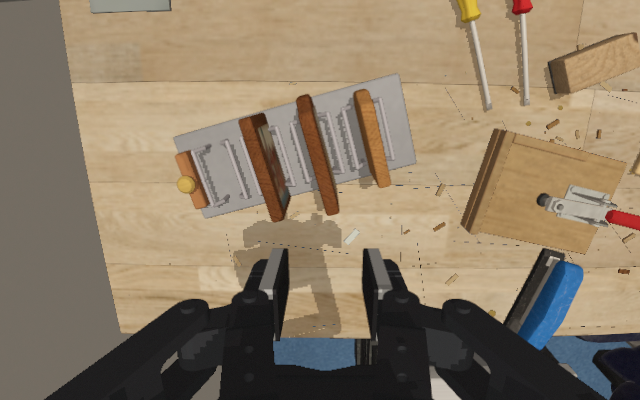

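Three are standing properly. Now the fourth (plaque_2).

{"method": "move_arm", "body": {"plan": [[[0,0,4,0.003,0.06,0,0.034],[0,0,8,0.006,0.12,0,0.034],[0,0,11,0.009,0.18,0,0.034],[0,0,13.7,0.012,0.24,0,0.034],[0,0,13.7,0.015,0.3,0,0.034]]]}}

```text
time: 25.15
eef_pos: [0.519, -0.0442, 0.2818]
tcp_rot: [0.993, -0.116, 0.0, 0.001]
contact_force: [0.9, -0.2, -0.2]
opening: 0.401
```

Run:
```python
from h import *
s=get_state();print(s['time'],s['eef_pos'],s['opening'])
q=dr(.001,-.087);go(*q,.18,DPSI)
```

```text
25.15 [ 0.5190472  -0.04424727  0.28180353] 0.4007471626282203
turn [ 0.1  -0.06  0.06] shift [0.0445 0.1566 0.1021] | 0.192
```

{"method": "move_arm", "body": {"plan": [[[0,0,0,0.017,0.06,0,0.034],[0,0,0,0.034,0.11,0.02,0.034],[0,0,0,0.044,0.155,0.05,0.034],[0,0,0,0.044,0.156,0.09,0.034],[0,0,0,0.044,0.156,0.13,0.034]]]}}

```text
time: 25.78
eef_pos: [0.5259, -0.2073, 0.1509]
tcp_rot: [0.993, -0.117, 0.001, 0.001]
contact_force: [0.3, 0.2, 0.0]
opening: 0.398
```

Run:
```python
from h import *
s=get_state();print(s['time'],s['eef_pos'],s['opening'],s['dq'].round(2))
q=dr(.001,-.087);go(*q,.15,DPSI,s);go(*q,.071,DPSI,s)
im=read_camera('wrist');cv2.imwrite('pics/w17.png',im[:,:,::-1]);np.savez('s17.npz',**s)
```

```text
25.775 [ 0.52586358 -0.20731988  0.15093234] 0.3975555031714333 [ 0.01  0.35  0.25 -0.   -0.6   0.  ]
turn [ 0.1  -0.1  -0.02] shift [ 0.0003 -0.0003  0.0009] | 0.001
turn [ 0.1  -0.1  -0.02] shift [ 0.0002 -0.0004  0.0799] | 0.08
```

View pics/w17.png

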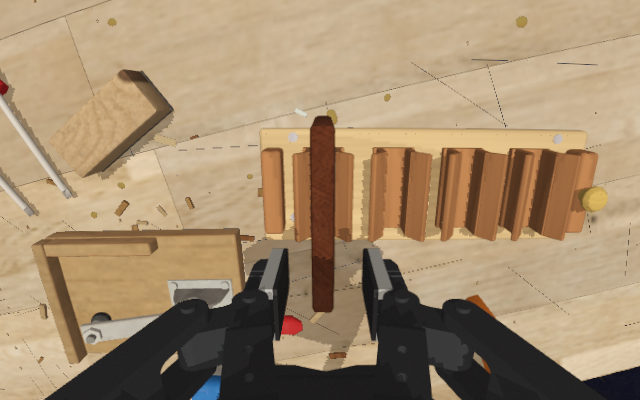

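Run:
```python
from h import *
s=dict(np.load('s17.npz'));a=loc([(322.5,311)],.106,s,DR,DPSI);print(a)
q=dr(a[0,0]+.06,a[0,1]);go(*q,.071,DPSI)
```

```text
[[-0.0574 -0.0879]]
turn [-0.1   0.51  0.  ] shift [0.0065 0.0004 0.0733] | 0.074
```

{"method": "move_arm", "body": {"plan": [[[0,0.5,0,0.0065,-0.0005,0.03,0.034],[0,0.5,0,0.0065,-0.0005,0.06,0.034],[0,0.5,0,0.0065,-0.0005,0.073,0.034],[0,0.5,0,0.0065,-0.0005,0.073,0.034],[0,0.5,0,0.0065,-0.0005,0.073,0.034]]]}}

```text
time: 26.45
eef_pos: [0.5294, -0.2063, 0.0731]
tcp_rot: [0.993, -0.117, 0.001, -0.0]
contact_force: [-0.3, 0.6, -0.2]
opening: 0.398
```

{"method": "move_arm", "body": {"plan": [[[0,0,0,0,0,0,0.005],[0,0,0,0,0,0,0.005],[0,0,0,0,0,0,0.005],[0,0,0,0,0,0,0.005],[0,0,0,0,0,0,0.005]]]}}

```text
time: 27.08
eef_pos: [0.5306, -0.2069, 0.0748]
tcp_rot: [0.993, -0.117, 0.003, 0.0]
contact_force: [0.0, 0.8, 5.8]
opening: 0.154
```

Run:
```python
from h import *
s=get_state();print(s['time'],s['eef_pos'],s['opening'],s['dq'].round(2),s['contact_force'])
q=dr(.0026,-.087);go(*q,.071,DPSI,s)
```

```text
27.075 [ 0.53055012 -0.20692939  0.07484762] 0.1538079393786716 [ 0. -0. -0. -0. -0.  0.] [0.04907573 0.84984463 5.80985535]
turn [ 0.   -0.32  0.02] shift [-0.0026  0.0012  0.0038] | 0.005
```

{"method": "move_arm", "body": {"plan": [[[0,0,0,0,0,-0.02,0.005],[0,0,0,0,0,-0.06,0.005],[0,0,0,0,0,-0.11,0.005],[0,0,0,0,0,-0.16,0.005],[0,0,-5,-0.01,-0.05,-0.19,0.005]]]}}

```text
time: 27.7
eef_pos: [0.532, -0.1577, 0.2677]
tcp_rot: [0.997, -0.074, 0.005, 0.002]
contact_force: [1.2, -0.7, -0.9]
opening: 0.157
```

Run:
```python
from h import *
s=get_state();print(s['time'],s['eef_pos'],s['opening'],s['contact_force'])
q=pk(.0026,-.087);print(q);go(*q,.25,PPSI,s)
```

```text
27.7 [ 0.53196497 -0.15770247  0.26772546] 0.15744279447938242 [ 1.18086679 -0.73848849 -0.94003218]
[0.49106076 0.38045774]
turn [  0.25  -0.5  -24.21] shift [-0.1203 -0.5262  0.0153] | 0.54
```

{"method": "move_arm", "body": {"plan": [[[0,0,-5,-0.014,-0.06,0,0.005],[0,0,-10,-0.028,-0.12,0,0.005],[0,0,-15,-0.042,-0.18,0,0.005],[0,0,-20,-0.056,-0.24,0,0.005],[0.3,-0.5,-24.2,-0.07,-0.3,0,0.005]]]}}

```text
time: 28.32
eef_pos: [0.5061, 0.1512, 0.2659]
tcp_rot: [0.99, 0.138, -0.0, -0.0]
contact_force: [1.1, -0.4, -1.5]
opening: 0.155
```

Run:
```python
from h import *
s=get_state();print(s['time'],s['eef_pos'],s['opening'])
q=pk(.0026,-.087);go(*q,.2,PPSI,s)
```

```text
28.325 [0.50612957 0.15124452 0.26587447] 0.1550762637112331
turn [-0.05  0.03  0.13] shift [ 0.0481 -0.2246  0.0661] | 0.239
```

{"method": "move_arm", "body": {"plan": [[[0,0,0,0.014,-0.06,0,0.005],[0,0,0,0.028,-0.12,0,0.005],[0,0,0,0.04,-0.18,0.01,0.005],[0,0,0,0.048,-0.224,0.05,0.005],[0,0,0,0.048,-0.224,0.066,0.005]]]}}

```text
time: 28.95
eef_pos: [0.4885, 0.3817, 0.1961]
tcp_rot: [0.99, 0.14, -0.003, 0.0]
contact_force: [0.2, -1.1, -1.3]
opening: 0.159
```

Run:
```python
from h import *
s=get_state();print(s['time'],s['eef_pos'],s['opening'])
q=pk(.0026,-.087);go(*q,.13,PPSI,s)
```

```text
28.95 [0.48850041 0.38167873 0.19605119] 0.1591194287747421
turn [0.   0.37 0.38] shift [0.0025 0.0019 0.066 ] | 0.066
```

{"method": "move_arm", "body": {"plan": [[[0,0.4,0.4,0.0025,0.002,0.02,0.005],[0,0.4,0.4,0.0025,0.002,0.05,0.005],[0,0.4,0.4,0.0025,0.002,0.066,0.005],[0,0.4,0.4,0.0025,0.002,0.066,0.005],[0,0.4,0.4,0.0025,0.002,0.066,0.005]]]}}

```text
time: 29.58
eef_pos: [0.492, 0.3804, 0.1315]
tcp_rot: [0.991, 0.136, 0.001, -0.0]
contact_force: [-0.0, -0.6, -1.5]
opening: 0.155
```

Run:
```python
from h import *
s=get_state();print(s['time'],s['eef_pos'],s['opening'],s['dq'].round(2))
q=pk(.0026,-.087);go(*q,.0695,PPSI,s)
im=read_camera('wrist');cv2.imwrite('pics/w18.png',im[:,:,::-1])
```

```text
29.575 [0.49199919 0.38037203 0.13148831] 0.15531435903418228 [ 0.01 -0.01 -0.01 -0.   -0.   -0.  ]
turn [-0.02 -0.16 -0.05] shift [-0.0011 -0.0003  0.062 ] | 0.062
```

View pics/w18.png

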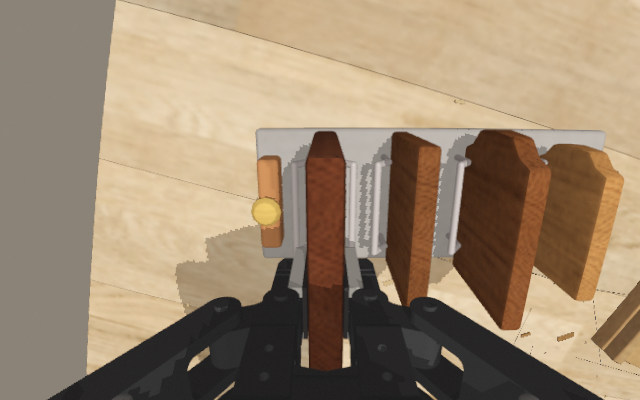

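{"method": "move_arm", "body": {"plan": [[[0,0,0,-0.001,0,0.018,0.005],[0,0,0,-0.001,0,0.036,0.005],[0,0,0,-0.001,0,0.05,0.005],[0,0,0,-0.001,0,0.058,0.005],[0,0,0,-0.001,0,0.062,0.005]]]}}

```text
time: 30.25
eef_pos: [0.4909, 0.3802, 0.0689]
tcp_rot: [0.991, 0.136, 0.001, -0.0]
contact_force: [-7.6, -1.3, 15.1]
opening: 0.157
```

Run:
```python
from h import *
s=get_state();print(s['time'],s['eef_pos'],s['opening'],s['dq'].round(2),s['contact_force'])
q=pk(.0026,-.087);go(*q,.069,PPSI,s)
```

```text
30.25 [0.49092282 0.3802325  0.06894796] 0.157069870314922 [ 0.    0.01 -0.    0.01  0.02  0.  ] [-7.55223367 -1.30784713 15.0741401 ]
turn [-0.01 -0.1  -0.04] shift [ 0.0002 -0.0002 -0.0001] | 0.0
```

{"method": "move_arm", "body": {"plan": [[[0,0,0,0,0,0,0.034],[0,0,0,0,0,0,0.034],[0,0,0,0,0,0,0.034],[0,0,0,0,0,-0.005,0.034],[0,0,0,0,0,-0.04,0.034]]]}}

```text
time: 30.88
eef_pos: [0.489, 0.3791, 0.1067]
tcp_rot: [0.991, 0.136, -0.002, 0.001]
contact_force: [0.7, -0.1, 0.3]
opening: 0.4
```

{"method": "move_arm", "body": {"plan": [[[0,0,0,0,0,-0.04,0.034],[0,0,0,0,0,-0.09,0.034],[0,0,0,-0.01,0.03,-0.14,0.034],[0,0,0,-0.02,0.08,-0.16,0.034],[0,0,0,-0.03,0.11,-0.16,0.034]]]}}

```text
time: 31.5
eef_pos: [0.4917, 0.2643, 0.271]
tcp_rot: [0.991, 0.136, 0.001, 0.0]
contact_force: [0.0, -0.2, -1.0]
opening: 0.401
```

{"method": "move_arm", "body": {"plan": [[[0,0,0,0,0,0,0.034],[0,0,0,0,0,0,0.034],[0,0,0,0,0,0,0.034],[0,0,0,0,0,0,0.034],[0,0,0,0,0,0,0.034]]]}}

```text
time: 32.12
eef_pos: [0.4916, 0.2648, 0.2705]
tcp_rot: [0.991, 0.136, 0.001, 0.001]
contact_force: [0.2, -0.3, 0.6]
opening: 0.396
```

Run:
```python
from h import *
s=get_state();print(s['time'],s['eef_pos'],s['opening'],s['contact_force'])
im=read_camera('wrist');cv2.imwrite('pics/w19.png',im[:,:,::-1]);np.savez('s19.npz',**s)
im=read_camera('side');cv2.imwrite('pics/side19.png',im[:,:,::-1]);
```

```text
32.125 [0.49155331 0.26480135 0.2705232 ] 0.3957596113057112 [ 0.16967387 -0.31016046  0.61435386]
```

View pics/w19.png

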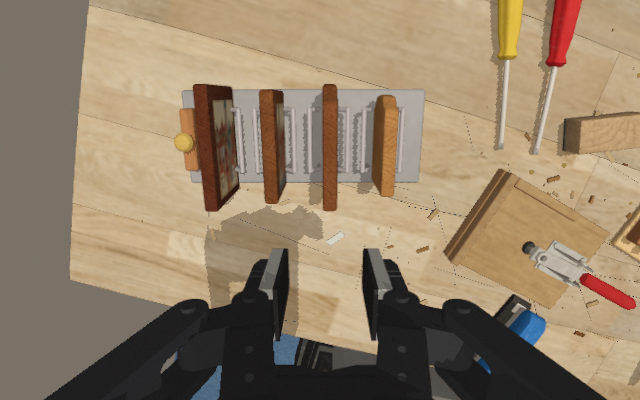

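View pics/side19.png

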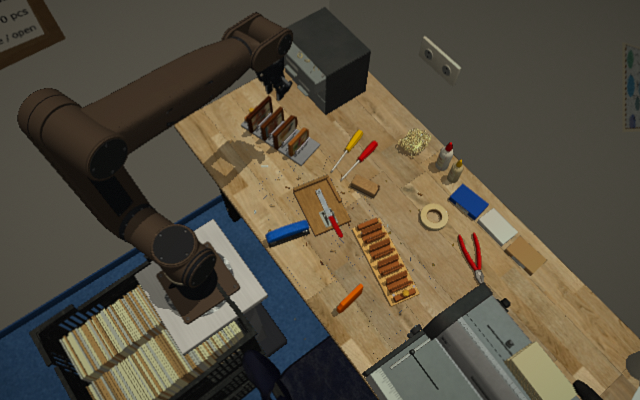

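Run:
```python
from h import *
s=dict(np.load('s19.npz'))
for n,px,z,h in [('p2',(211,210),.1,.06),('p4',(271,203),.09,.055),('p1',(330,210),.1,.06),('p3',(389,196),.085,.05)]:
    a=loc([px],z,s,PK,PPSI)[0];print(n,'centre x',a[0]+h,'y',a[1])
im=cv2.imread('pics/w19.png');cv2.imwrite('pics/w19z.png',cv2.resize(im[75:220,170:430],None,fx=3,fy=3,interpolation=cv2.INTER_CUBIC))
```

```text
p2 centre x 0.0 y -0.0868
p4 centre x -0.0010999999999999968 y -0.0292
p1 centre x -0.00010000000000000286 y 0.0295
p3 centre x -0.0003999999999999976 y 0.0891
```

View pics/w19z.png

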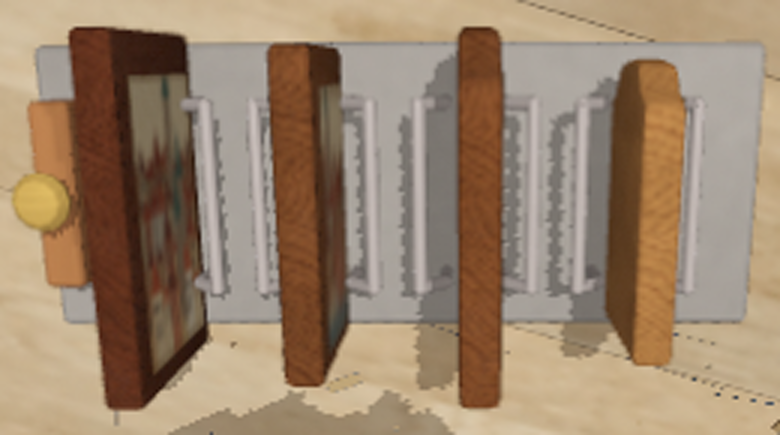

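All four are seated and centred, so I'm handing in.

```bash
python3 -c "
from plant import ticket
print(ticket.sign_off())"
```

```text
the job is handed in; nothing more can be done
None
```

All four plaques are in the grey packing rack in reverse order, and I handed the job in at about 32 s of the 122 s allowed. Counting from the packing rack's knob, they stand as plaque_2, plaque_4, plaque_1, plaque_3. The light plaque_3, which was nearest the drying rack's knob, is now in the farthest slot.

- **Position:** The last wrist picture shows all four upright and the right way up. Assuming each rests on the slot floor, each is within about 1 mm of centre along its slot and 2 mm across it. Seating I checked only from the release height and the pictures.
- **Forces:** The highest wrist force I read was about 31 N, when plaque_1 touched the slot floor. I only read it at the end of each move, so a brief higher peak would not show.
- **Scene:** The robot touched nothing at the end, the orange look-alike was left alone, and the last pictures showed nothing fallen off the worktop.
- **What needed mending:** My first grip on plaque_3 came out about 11 mm too high because the arm was still settling. I opened the fingers and gripped it again lower before lifting.

No check failed or disagreed at the end.

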